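# Prove the latching limit switch of the field-probe slide

### The job

A bar magnet was left on the bed of the field-probe slide: put it in the green parts bin. Then draw the carriage by its black knob fully back against its stop at the robot's end, well away from the limit switch. Last, prove the switch: reach in under the clear guard at the far end and gently swing its roller arm from right to left until it snaps over and stays tripped, and leave the other things on the table where they are.

Things in the scene. Friction and masses are not known exactly. Their poses are not given: they have to be found in the camera images.
- slide: Linear slide, aluminium bed 385 x 140 mm, fixed. Origin under the bed on its centre line; +x along the bed, away from the robot, to the switch end; +y left; z up. Bed top at z 30 mm, flat and free between two steel rails at y +-56 mm that rise to z 42 mm. Under the guard the yellow limit switch body fills x 126 to 182, y +-20, z 30 to 66 mm; upright far end plate from x 187 mm.
- guard_edge (a point): Middle of the lower front edge (yellow trim) of the clear flat guard: a roof over the switch, 150 mm wide, reaching from here 122 mm back to the far end plate, 8 mm thick, 179 mm above the table. Open in front and at the sides but for two thin slanting stays at slide y +-66, x 135 to 187 mm. Fingers leaning 35 to 50 degrees from vertical, tips ahead, pass under this edge to the roller.
- near_stop (a point): Midway between the faces of the two rubber buffers (slide y +-30 mm, 16 mm in diameter) on the near end plate, at slide x -155 mm, 51 mm above the table, where the carriage's near face comes to rest. The plate itself stands at slide x -175 to -185 mm, 64 mm high.
- carriage (a joint): Travel of the blue carriage along the bed, m: 0 at its far end, growing toward the robot (slide -x), 0.130 against the near stop. About 2.5 N of friction; it stays where it is left. The carriage is 70 mm long, 128 mm wide, flat top 64 mm above the table, underside 3 mm above the bed, centred at slide x = 0.010 - value. It starts between 0.010 and 0.025.
- carriage_knob (a point): Centre of the carriage's upright black knob, 24 mm across, from 20 mm below this point to 18 mm above it, on the middle of the carriage, 100 mm above the table. Probe clamp beside it: 43 to 61 mm to its left (slide +y), 3 to 29 mm ahead, top 11 mm below this point; the brass probe points ahead from it to 67 mm ahead of the knob.
- limit_arm (a joint): Swing of the roller arm about its upright shaft at slide (150, 0) mm, rad. 0: armed, leaning 0.35 rad to the right (roller toward slide -y); grows as it swings left; 0.70: tripped, leaning 0.35 rad to the left. Over-centre spring: resists up to 0.35 (about 4 N at the roller at first, falling to nothing), then snaps to 0.70 by itself and stays there against its stop.
- roller_centre (a point): Centre of the roller at the free end of the roller arm, 55 mm from the shaft, 80 mm above the table, some 25 mm behind the guard's front edge. It moves about 38 mm from right to left as the switch trips.
- roller: The black roller, 18 mm in diameter, 14 mm high, upright axis, free to spin; origin at the centre of its underside, 73 mm above the table. The arm is a flat steel bar just under it (67 to 71 mm above the table), with nothing below that down to the bed.
- magnet: Bar magnet, half red, half green, 15 x 81 x 11 mm, long along its y; origin at the centre of its underside. It lies flat on the slide's bed between the rails, behind the carriage, at any angle. 0.085 kg.
- bin: Green open-front parts bin, 148 x 116 x 70 mm, fixed; origin at the centre of its underside, low front (33 mm) at its -x. Clear inside x -64 to +65 mm, y -48 to +48 mm, floor at 2 mm; a black cap and a yellow coupler lie along its back wall (x 39 to 62 mm).
- inclinometer: Dip circle on a black T-foot, 142 x 196 x 129 mm, a bystander; origin at the centre of its underside.
- compass: Round black pocket compass, 48 mm across, 12 mm high, beside the slide; a bystander. Origin under its centre.
- level: Small aluminium spirit level, 14 x 80 x 14 mm, beside the slide; a bystander. Origin under its centre.
- weight: Slotted brass weight, 32 mm across, 14 mm high, beside the slide; a bystander. Origin under its centre.
Not all that is in view belongs to the job. What is shaped like the magnet but turquoise is not meant.

How it is judged:
By the outcome, as a careful person would: the job done as asked, in the order asked, and still so for the second after the job is handed in, with the robot touching nothing.
It also fails if it takes over 61 s, if anything falls off the work surface, if the arm or the gripper's body presses on something with over 40 N, if the wrist force passes 120 N, or if a joint passes its speed limit or range.

### The arm

A 7-joint arm with a two-finger parallel gripper is mounted at the origin on a cart in front of the work surface, level with it; the furniture and walls round the work are solid. World frame = base frame: x ahead of the robot, y to its left, z up, the work surface at z = 0. Lengths are in m, angles in rad, forces in N, time in s.
With the tool pointing down it reaches from about 0.4 to 0.85 m from the base axis. Payload 10.4 kg.
Tool frame: the origin (TCP) lies between the finger pads; the fingertips stand 17 mm ahead of it and the grasp point (between the pads) lies 2 mm behind it; x points along the fingers, y is the direction in which the jaws open and shut, and the axes are right-handed (so a half turn about x gives the same grasp; the last joint's range is limited). The gripper opens to 87 mm and grips with 3 to 60 N. Pads are 19 mm wide; open, the fingers measure 117 mm over their backs; the gripper's body (75 mm by 190 mm) begins 51 mm behind the grasp point.
Start: joints at [-1.233, 0.332, -0.065, 1.46, 0.022, 1.35, -0.088], TCP at [0.221, 0.585, 0.24] pointing down, gripper open.
Joint ranges: [-2.6, 2.6], [-0.5, 2.12], [-1.47, 1.34], [0.16, 2.42], [-1.27, 4.41], [0.06, 2.06], [-2.6, 2.6]. Speed limits (rad/s): [2.22, 2.22, 2.79, 2.79, 3.14, 3.14, 3.14].

### API

Orientations are given as a unit quaternion [x, y, z, w].
In Python, from plant import * gives the robot as it stands. The module is installed in compiled form; this text tells all that it offers.
- The arm moves only by the tool carry_out, never from a script. Its argument "steps" is a list of rows, each a list of 7 numbers: the shift along the tool's x, y, z scaled (see below), then the turn, a rotation vector about the tool's x, y, z scaled (see below), then the closure, from -1 (fully open) to 1 (shut). In form: [[dx, dy, dz, wx, wy, wz, fingers], ...]. A call has 1 to 8 rows; each row shifts and turns the commanded pose from where the row before left it, along the tool's axes as they then stand; what a row does not reach is not made up. The controller multiplies each number of a shift by 0.1 m and each number of a turn by 30 degrees. A row lasts 1/10 s, in which the tool goes at most 50 mm and 8.59 degrees, less where a joint would pass 70% of its speed; a pose out of reach is approached as far as the arm can. A call with a number of a shift or a turn outside -1 to 1 is refused whole. A call with a gripper value outside its range is refused whole. The fingers move at their own pace and stop on an object; "squeeze" is the grip in N (left out, the last holds). Time passes only in rows, so rows that do not move let the fingers close. It gives the time, the measured TCP pose, the force and the opening at its end, in the units of the state.
- read_state(): the state, without advancing time (a new reading comes with each control period).
- capture(name): name is "scene" or "top" or "wrist"; returns the picture (480x640x3 uint8, red, green, blue); there is no depth.
- get_calibration(name): a dict with "intrinsics" (3x3 intrinsics, pixels), "position" and "rotation" of the camera in the world; the wrist camera has in their place "mount" (4x4, takes a point from camera to tool coordinates, whose origin is the TCP and whose axes are the tool frame's). Camera axes: x right, y down, z forward; pixel columns grow to the right and rows downward; lengths in m; the calibration is good to about 2 mm. A picture is of the moment at which its call begins: read the wrist's pose just before it. get_calibration takes no time and is no camera call.
- finish_job(): hands the job in, once; it reports no verdict.
Trained networks look in the newest picture that a camera, given by its name, has taken for a name from the list of things; names that differ only in an ending like _2 or _b are one class to them, and where a whole thing is asked for, a point or a joint stands for the part that bears it (a point fixed in the world has none). Each returns a list of dicts, best first, with "confidence" (0 to 1); they miss things now and then, are a little off and sometimes report something else, mostly with a low value. They report only what shows in the picture. A call takes as long as a camera call. They do not tell look-alikes from the thing itself.
- masks_of(camera, name): "mask" (480x640 bool, what is visible of it) and "box" ([left, top, right, bottom] in pixels, round what is visible of it).
The state is a dict: "time": time; "q": joint angles; "joint_vel": joint speeds; "effort": joint torques, N m; "ee_pos": TCP position; "eef_rot": TCP orientation; "force": force on the tool from outside, world axes, zero at the start; "wrist_torque": the same for the moment, N m; "width": finger opening in m.
Only numpy, scipy, OpenCV 4.12 (cv2) and the standard library are available. Lean on these libraries where they do the work, as an engineer would, in place of code of your own. Each camera call takes 0.05 s, during which the arm holds its last target.

## Working session

There is one attempt and no reset: what is moved stays moved. The work goes in short steps, Python scripts to look and compute and a tool call to move; the robot and the scene stay as the last step left them, time stands still between calls to the robot, and variables do not carry over. Pictures are saved under pics/ and viewed, and the job is handed in when it is done.

Besides the shell and the picture viewer there is one more tool, called after "Request:" as a command line: name --pt "numbers of a row" for each row, then --argument value for the rest. carry_out: Moves the arm, as the interface text tells. Its arguments: {"type":"object","properties":{"steps":{"type":"array","items":{"type":"array","items":{"type":"number"}}},"squeeze":{"type":"number"}},"required":["steps"]}

```bash
ls; mkdir -p pics
python3 - <<'E'
from plant import *
import cv2
s=read_state()
for k in s: print(k,s[k])
for n in ["scene","top","wrist"]:
    im=capture(n); cv2.imwrite(f"pics/{n}0.png",im[:,:,::-1]); print(n,get_calibration(n))
E
```

```text
pics
time 0.0
q [-1.23259109  0.33291768 -0.0647055   1.46096602  0.02161     1.3498689
 -0.08848723]
joint_vel [ 0.00024337 -0.0015041   0.00200717 -0.0004915   0.00040569  0.00206164
  0.00071523]
effort [ 5.49320303e-04 -6.23258328e+01  2.48802023e-02 -3.89886189e+01
 -6.13189023e-02  3.99486395e-02  1.67097114e-04]
ee_pos [0.22051768 0.58441439 0.23871352]
eef_rot [ 0.1263453   0.6957008  -0.12737185  0.69556716]
force [0.75745535 0.44989586 0.20111003]
wrist_torque [-0.00274312  0.0234014  -0.01971971]
width 0.08672882346277766
scene {'intrinsics': array([[487.63849543,   0.        , 317.57340766],
       [  0.        , 487.63849543, 233.88569742],
       [  0.        ,   0.        ,   1.        ]]), 'position': array([-0.13347255, -0.4879832 ,  0.68690703]), 'rotation': array([ 0.76775246, -0.44451897,  0.2340069 , -0.3977434 ])}
top {'intrinsics': array([[472.34422616,   0.        , 318.30284793],
       [  0.        , 472.34422616, 242.91412441],
       [  0.        ,   0.        ,   1.        ]]), 'position': array([ 0.38243308, -0.10514307,  1.22230466]), 'rotation': array([ 0.71486885, -0.69435225,  0.06399612, -0.052364  ])}
wrist {'intrinsics': array([[335.16280674,   0.        , 321.18025284],
       [  0.        , 335.16280674, 241.03559879],
       [  0.        ,   0.        ,   1.        ]]), 'mount': array([[-6.53655019e-05, -2.95036900e-01,  9.55485857e-01,
        -1.45235593e-01],
       [ 9.99999824e-01,  5.44267053e-04,  2.36470643e-04,
        -1.49208514e-05],
       [-5.89807037e-04,  9.55485704e-01,  2.95036813e-01,
        -8.15908744e-02],
       [ 0.00000000e+00,  0.00000000e+00,  0.00000000e+00,
         1.00000000e+00]])}
```

View pics/scene0.png

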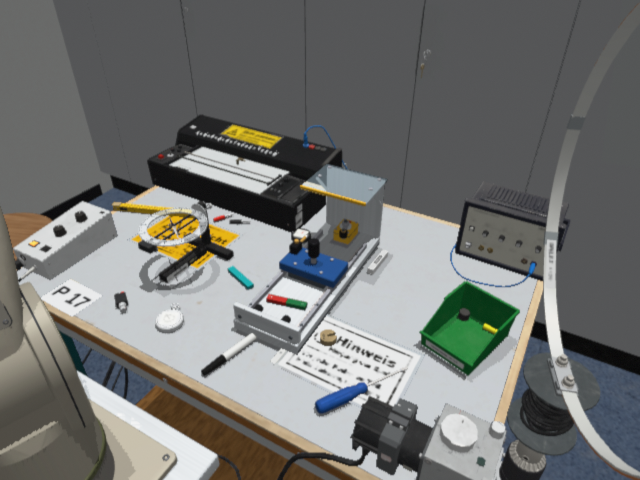

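View pics/top0.png

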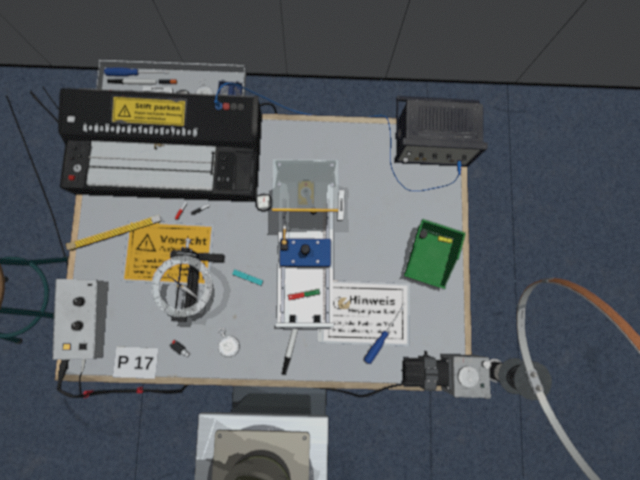

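View pics/wrist0.png

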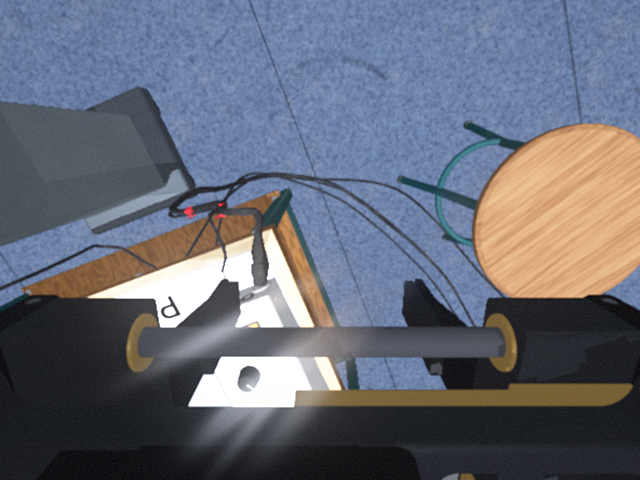

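```bash
cat > h.py <<'E'
from plant import *
import numpy as np, cv2
from scipy.spatial.transform import Rotation as R
def cam(n, s=None):
    c=get_calibration(n); K=np.array(c["intrinsics"])
    if "mount" in c:
        s=s or read_state(); M=np.array(c["mount"])
        T=np.eye(4);T[:3,:3]=R.from_quat(s["eef_rot"]).as_matrix();T[:3,3]=s["ee_pos"]
        W=T@M; return K,W[:3,:3],W[:3,3]
    return K,R.from_quat(c["rotation"]).as_matrix(),np.array(c["position"])
def ray(c,uv,z):
    K,Rm,p=c; d=Rm@np.linalg.solve(K,[uv[0],uv[1],1.]); return p+d*(z-p[2])/d[2]
def proj(c,P):
    K,Rm,p=c; q=K@(Rm.T@(np.array(P,float)-p)); return q[:2]/q[2]
E
python3 - <<'E'
from h import *
np.set_printoptions(precision=4,suppress=True)
Z={"magnet":.041,"carriage_knob":.1,"bin":.03,"roller":.08,"compass":.012,"level":.014,"weight":.014,"slide":.03,"inclinometer":.06,"limit_arm":.07}
for n in ["scene","top"]:
    im=capture(n); c=cam(n)
    for k,z in Z.items():
        try: r=masks_of(n,k)
        except Exception as e: print(k,e); continue
        for d in r[:3]:
            ys,xs=np.nonzero(d["mask"])
            if len(xs)==0: continue
            uv=(xs.mean(),ys.mean()); print(n,k,round(d["confidence"],2),np.round(uv,1),d["box"],len(xs),ray(c,uv,z))
im=cv2.imread("pics/top0.png"); cv2.imwrite("pics/topc.png",cv2.resize(im[150:350,240:480],None,fx=3.3,fy=3,interpolation=cv2.INTER_CUBIC)[:600,:800])
im=cv2.imread("pics/scene0.png"); cv2.imwrite("pics/scenec.png",cv2.resize(im[155:355,220:420],None,fx=3,fy=3,interpolation=cv2.INTER_CUBIC))
E
```

```text
scene magnet 0.74 [239.9 276.8] [226.9, 263.3, 253.9, 291.0] 228 [0.4558 0.0266 0.041 ]
scene magnet 0.6 [285.7 301. ] [263.1, 293.8, 303.7, 307.3] 343 [ 0.442  -0.0933  0.041 ]
scene carriage_knob 0.79 [312.  264.1] [283.2, 236.5, 349.1, 288.7] 2119 [ 0.5019 -0.1173  0.1   ]
scene bin 0.91 [467.7 326.1] [417.8, 282.0, 521.8, 375.7] 5535 [ 0.5636 -0.4151  0.03  ]
scene roller 0.59 [342.7 233.1] [339.1, 227.5, 347.8, 237.2] 68 [ 0.6502 -0.1081  0.08  ]
scene compass 0.75 [298.8 233.4] [291.1, 229.4, 306.0, 237.8] 126 [0.6836 0.0257 0.012 ]
scene level 0.57 [377.1 261.5] [367.3, 246.9, 388.1, 270.4] 221 [ 0.6758 -0.1837  0.014 ]
scene weight 0.48 [327.7 336.7] [318.7, 329.2, 338.4, 343.6] 238 [ 0.4241 -0.1961  0.014 ]
scene slide 0.9 [319.4 259.2] [230.9, 164.3, 386.5, 351.2] 12718 [ 0.6004 -0.0784  0.03  ]
scene inclinometer 0.81 [182.6 239. ] [137.3, 200.1, 231.2, 284.1] 2679 [0.479 0.199 0.06 ]
scene limit_arm 0.66 [343.9 228.6] [337.2, 216.7, 347.8, 236.1] 114 [ 0.6802 -0.0959  0.07  ]
top magnet 0.72 [247.6 276.6] [231.7, 267.4, 261.1, 282.7] 183 [0.4884 0.0523 0.041 ]
top magnet 
[... 267 characters left out ...]
in 0.52 [263.6 202.1] [257.1, 194.6, 275.3, 211.0] 259 [0.6838 0.0225 0.03  ]
top roller 0.56 [186.5 280.9] [153.1, 238.3, 223.8, 324.1] 2430 [0.4703 0.1933 0.08  ]
top compass 0.77 [263.9 201.8] [255.4, 192.8, 273.7, 208.2] 246 [0.689  0.0236 0.012 ]
top compass 0.28 [340.9 204.9] [339.2, 186.9, 343.2, 221.6] 160 [ 0.6874 -0.179   0.012 ]
top level 0.45 [340.9 206.4] [338.7, 188.6, 342.3, 224.7] 193 [ 0.6827 -0.179   0.014 ]
top weight 0.42 [343.2 303.1] [337.3, 296.0, 352.8, 309.5] 102 [ 0.4304 -0.19    0.014 ]
top slide 0.93 [305.2 239.1] [271.5, 156.3, 338.9, 329.7] 9879 [ 0.5898 -0.0882  0.03  ]
top inclinometer 0.63 [186.4 280.7] [152.1, 240.4, 223.6, 323.4] 2578 [0.4722 0.1988 0.06  ]
```

View pics/topc.png

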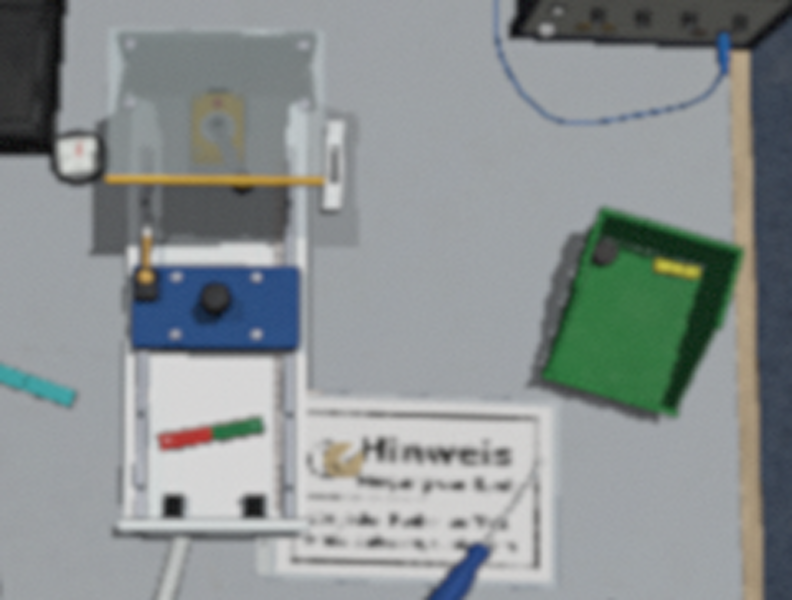

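View pics/scenec.png

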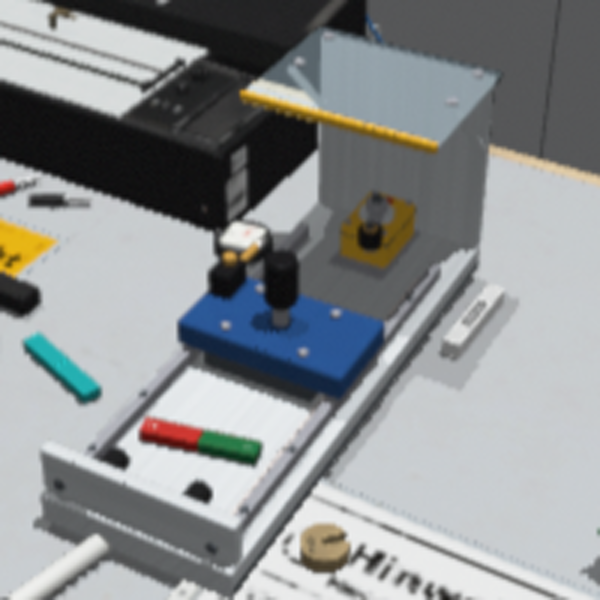

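```bash
cat > fit.py <<'E'
from h import *
from scipy.optimize import least_squares
np.set_printoptions(precision=4,suppress=True)
ct,cs=cam("top"),cam("scene")
T=lambda u,v:(240+u/3.3,150+v/3.0)
S=lambda u,v:(220+u/3.,155+v/3.)
# params x,y,yaw,q,xg, xplate halfwidth w
def model(p):
    x,y,a,q,xg,w=p
    def W(sx,sy,z): return [x+np.cos(a)*sx-np.sin(a)*sy, y+np.sin(a)*sx+np.cos(a)*sy, z]
    return W
def res(p,full=False):
    W=model(p);x,y,a,q,xg,w=p;cx=.01-q
    obs=[(ct,T(133,267),W(cx+.035,.064,.064)),(ct,T(299,267),W(cx+.035,-.064,.064)),
    (ct,T(216,294),W(cx,0,.118)),(cs,S(282,258),W(cx,0,.118)),
    (cs,S(180,325),W(cx-.035,.064,.064)),(cs,S(340,378),W(cx-.035,-.064,.064)),(cs,S(383,325),W(cx+.035,-.064,.064)),
    (cs,S(242,94),W(xg,.075,.183)),(cs,S(438,147),W(xg,-.075,.183)),(ct,T(107,179),W(xg,.075,.183)),(ct,T(323,182),W(xg,-.075,.183)),
    (cs,S(43,450),W(-.185,w,.064)),(cs,S(238,528),W(-.185,-w,.064)),(ct,T(117,528),W(-.185,w,.064)),(ct,T(306,528),W(-.185,-w,.064)),
    (ct,T(174,505),W(-.165,.03,.059)),(ct,T(253,505),W(-.165,-.03,.059)),
    (cs,S(370,226),W(.15-.055*np.cos(.35),-.055*np.sin(.35),.087)),(ct,T(243,185),W(.15-.055*np.cos(.35),-.055*np.sin(.35),.087))]
    r=np.array([np.array(proj(c,P))-o for c,o,P in obs])
    return r if full else r.ravel()
if __name__=="__main__":
    s=least_squares(res,[.58,-.09,0,.015,.065,.07],loss="soft_l1")
    print(s.x); print(res(s.x,True)); np.save("slide.npy",s.x)
    W=model(s.x); q=s.x[3]
    print("knob",W(.01-q,0,.1),"roller",W(.15-.055*np.cos(.35),-.055*np.sin(.35),.08))
    for n in ["scene","top"]:
        im=capture(n); c=cam(n); hsv=cv2.cvtColor(im,cv2.COLOR_RGB2HSV)
        m=max(masks_of(n,"magnet"),key=lambda d:d["mask"][(295 if n=="top" else 302)-4:(295 if n=="top" else 302)+4].sum())["mask"]
        u0,v0=(305,294) if n=="top" else (286,301)
        M=np.zeros(m.shape,bool);M[v0-14:v0+14,u0-26:u0+26]=True
        H,Sa,V=[hsv[...,i].astype(int) for i in range(3)]
        g=M&(H>40)&(H<80)&(Sa>90); r=M&((H<10)|(H>170))&(Sa>90)
        for nm,k in (("red",r),("green",g)):
            ys,xs=np.nonzero(k); print(n,nm,len(xs),xs.mean(),ys.mean(),ray(c,(xs.mean(),ys.mean()),.039))
E
python3 fit.py
```

```text
[ 0.5542 -0.0919  0.0241  0.0148  0.0751  0.0695]
[[ 0.1264 -0.2364]
 [ 1.2741  0.1067]
 [ 0.4621  1.5919]
 [-0.9517 -0.7899]
 [-2.4177 -1.8615]
 [-0.215  -0.0183]
 [ 0.784  -1.8223]
 [-0.643  -0.8877]
 [-0.2555 -0.4966]
 [ 0.2619  0.3187]
 [ 1.3277 -0.1652]
 [-1.233  -1.6285]
 [-1.1163 -1.114 ]
 [ 1.2069  0.6729]
 [ 1.5359  0.8647]
 [ 0.4993  0.0128]
 [ 1.2462  0.1029]
 [ 0.1894 -0.4458]
 [ 0.3488 -1.5069]]
knob [np.float64(0.5493995808234238), np.float64(-0.09199662424430904), 0.1] roller [np.float64(0.6529339377761366), np.float64(-0.10836823443509985), 0.08]
scene red 144 276.36805555555554 299.3125 [ 0.4388 -0.0739  0.039 ]
scene green 139 295.80575539568343 303.61870503597123 [ 0.4473 -0.1129  0.039 ]
top red 68 295.8970588235294 295.5882352941176 [ 0.4447 -0.0698  0.039 ]
top green 52 311.46153846153845 292.71153846153845 [ 0.453  -0.1083  0.039 ]
```

```bash
cat >> h.py <<'E'
def tool(down_lean=0., jaw=0., flip=False):
    """x=(sin lean ahead.., down); jaw: world angle of tool y (deg) for lean 0"""
    l=np.radians(down_lean);a=np.radians(jaw)
    y=np.array([np.cos(a),np.sin(a),0]); h=np.array([np.cos(a-np.pi/2),np.sin(a-np.pi/2),0]) # h right of jaw
    x=np.cos(l)*np.array([0,0,-1.])+np.sin(l)*h
    return np.column_stack([x,y,np.cross(x,y)])
def delta(pos,Rt,s=None):
    s=s or read_state(); Rc=R.from_quat(s["eef_rot"]).as_matrix()
    rv=R.from_matrix(Rc.T@Rt).as_rotvec(degrees=True)
    print("turn/30 total",np.round(rv/30,3),"shift/0.1 in current axes",np.round(Rc.T@(np.array(pos)-s["ee_pos"])/.1,3),"in target axes",np.round(Rt.T@(np.array(pos)-s["ee_pos"])/.1,3))
E
python3 - <<'E'
from h import *
np.set_printoptions(precision=3,suppress=True)
s=read_state(); print(R.from_quat(s["eef_rot"]).as_matrix())
for j in (12,-168): delta([.43,-.091,.2],tool(0,j))
# bin fit from corners
from scipy.optimize import least_squares
im=cv2.imread("pics/top0.png"); cv2.imwrite("pics/binT.png",cv2.resize(im[205:305,390:480],None,fx=6,fy=6,interpolation=cv2.INTER_CUBIC))
im=cv2.imread("pics/scene0.png"); cv2.imwrite("pics/binS.png",cv2.resize(im[270:390,405:535],None,fx=5,fy=5,interpolation=cv2.INTER_CUBIC))
E
```

```text
[[ 0.     0.353  0.936]
 [ 0.     0.936 -0.353]
 [-1.     0.    -0.   ]]
turn/30 total [ 1.911 -0.    -0.   ] shift/0.1 in current axes [ 0.395 -5.584  4.344] in target axes [0.396 0.643 7.046]
turn/30 total [-4.089  0.    -0.   ] shift/0.1 in current axes [ 0.395 -5.584  4.344] in target axes [ 0.396 -0.643 -7.046]
```

View pics/binT.png

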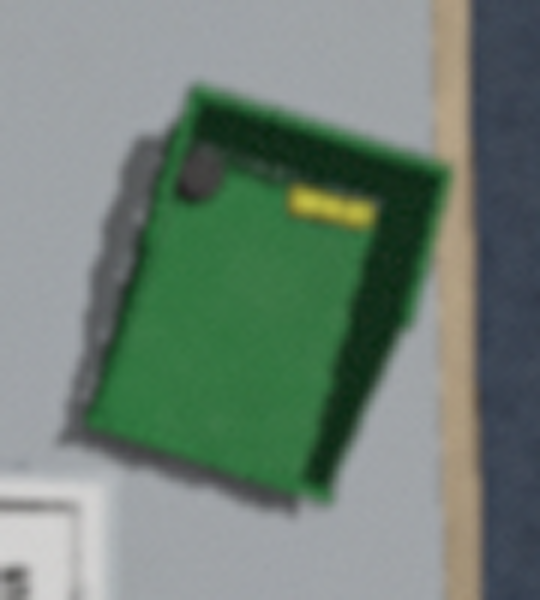

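View pics/binS.png

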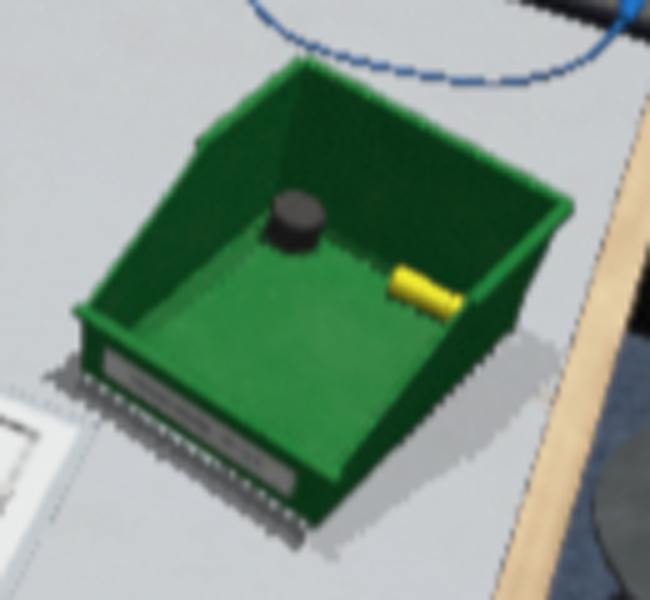

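Run:
```python
from h import *
np.set_printoptions(precision=4,suppress=True)
from scipy.optimize import least_squares
ct,cs=cam("top"),cam("scene")
T=lambda u,v:(390+u/6,205+v/6); S=lambda u,v:(405+u/5,270+v/5)
obs=[(ct,T(195,90),(.074,.058,.07)),(ct,T(447,170),(.074,-.058,.07)),(ct,T(328,500),(-.074,-.058,.033)),(ct,T(90,428),(-.074,.058,.033)),
(cs,S(305,58),(.074,.058,.07)),(cs,S(574,207),(.074,-.058,.07)),(cs,S(75,312),(-.074,.058,.033)),(cs,S(338,478),(-.074,-.058,.033))]
def f(p):
    a=p[2];out=[]
    for c,o,(x,y,z) in obs:
        out.append(proj(c,[p[0]+np.cos(a)*x-np.sin(a)*y,p[1]+np.sin(a)*x+np.cos(a)*y,z])-np.array(o))
    return np.ravel(out)
r=least_squares(f,[.56,-.42,-.35],loss="soft_l1");print(r.x,np.degrees(r.x[2]));print(f(r.x).reshape(-1,2))
x,y,a=r.x
for bx in(-.012,-.015): print(x+np.cos(a)*bx,y+np.sin(a)*bx)
np.save("bin.npy",r.x)
```

```text
[ 0.5552 -0.4154 -0.2891] -16.56318446233081
[[ 0.0733 -0.8581]
 [ 2.5608  0.1387]
 [ 2.2848  2.5679]
 [-2.0018  0.2028]
 [-0.7408 -2.0727]
 [ 1.2369 -1.5383]
 [-3.1236 -0.9949]
 [ 0.3003  2.7962]]
0.5436691484844816 -0.41202159425408474
0.5407936306454291 -0.41116637664593414
```

Request:
carry_out --pt "0 -0.4 0.3 0.28 0 0 -0.3" --pt "0 -0.4 0.3 0.28 0 0 -0.3" --pt "0 -0.3 0.4 0.28 0 0 -0.3" --pt "0 -0.2 0.45 0.28 0 0 -0.3" --pt "0 0 0.45 0.28 0 0 -0.3" --pt "0 0 0.45 0.28 0 0 -0.3" --pt "0 0 0.45 0.23 0 0 -0.3" --pt "0 0 0.45 0 0 0 -0.3"

```text
time: 2.25
ee_pos: [0.3435, 0.228, 0.2397]
eef_rot: [0.447, 0.549, -0.446, 0.548]
force: [0.7, -0.2, 0.3]
width: 0.0569
```

Run:
```python
from h import *
delta([.43,-.091,.2],tool(0,12))
```

```text
turn/30 total [-0.009 -0.001 -0.001] shift/0.1 in current axes [0.395 0.198 3.299] in target axes [0.397 0.183 3.3  ]
```

Request:
carry_out --pt "0 0 0.45 0 0 0 -0.3" --pt "0 0.1 0.45 0 0 0 -0.3" --pt "0.1 0.1 0.45 0 0 0 -0.3" --pt "0.1 0 0.45 0 0 0 -0.3" --pt "0.1 0 0.45 0 0 0 -0.3" --pt "0.1 0 0.45 0 0 0 -0.3" --pt "0 0 0.45 0 0 0 -0.3" --pt "0 0 0.15 0 0 0 -0.3"

```text
time: 3.05
ee_pos: [0.4311, -0.0932, 0.1997]
eef_rot: [0.446, 0.548, -0.446, 0.549]
force: [0.3, 2.2, -0.3]
width: 0.0566
```

Run:
```python
from h import *
s=read_state(); im=capture("wrist"); cv2.imwrite("pics/w1.png",im[:,:,::-1]); print(s["ee_pos"],s["q"])
import pickle; pickle.dump((s,cam("wrist",s)),open("w1.pkl","wb"))
```

```text
[ 0.43110294 -0.09320927  0.19973239] [-0.65700851 -0.11527127  0.73305816  2.00635225  0.08241765  1.22129359
  0.24933461]
```

View pics/w1.png

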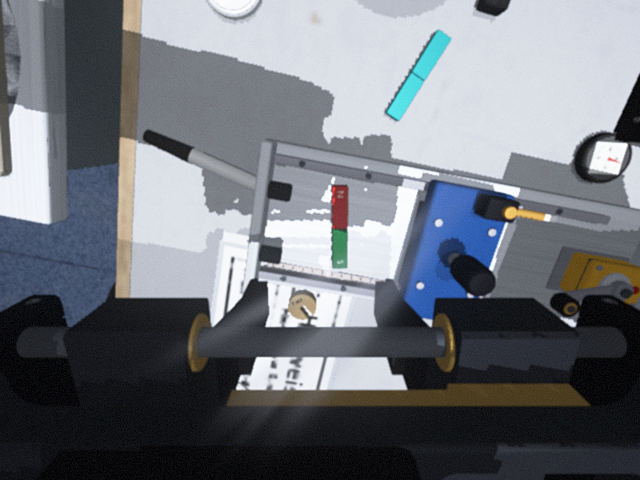

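```bash
cat > m.py <<'E'
from h import *
import pickle
np.set_printoptions(precision=4,suppress=True)
s,c=pickle.load(open("w1.pkl","rb")); im=cv2.imread("pics/w1.png")
hsv=cv2.cvtColor(im,cv2.COLOR_BGR2HSV).astype(int); H,S,V=hsv[...,0],hsv[...,1],hsv[...,2]
M=np.zeros(H.shape,bool);M[175:280,318:362]=1
k=M&(S>90)&((H<10)|(H>170)|((H>40)&(H<85)))
ys,xs=np.nonzero(k); (cx,cy),(w,h),a=cv2.minAreaRect(np.column_stack([xs,ys]).astype(np.float32)); print(cx,cy,w,h,a)
b=cv2.boxPoints(((cx,cy),(w,h),a)); P=np.array([ray(c,p,.041) for p in b]); print(b,P, P.mean(0))
e=P[1]-P[0]; f=P[2]-P[1]; 
for v in(e,f): print(np.linalg.norm(v),np.degrees(np.arctan2(v[1],v[0])))
# slide refine: buffers, knob
W=lambda p,x,y,z:[p[0]+np.cos(p[2])*x-np.sin(p[2])*y,p[1]+np.sin(p[2])*x+np.cos(p[2])*y,z]
p=np.load("slide.npy")
for n,q in dict(bufL=(-.155,.03,.051),bufR=(-.155,-.03,.051),knobtop=(.01-p[3],0,.118),roll=(.15-.0517,-.0189,.087),carNL=(.01-p[3]-.035,.064,.064),carFL=(.01-p[3]+.035,.064,.064),plL=(-.185,.07,.064),plR=(-.185,-.07,.064)).items(): print(n,proj(c,W(p,*q)))
cv2.imwrite("pics/w1c.png",cv2.resize(im[120:340,240:640],None,fx=2,fy=2,interpolation=cv2.INTER_CUBIC))
E
python3 m.py
```

```text
339.4999694824219 225.49996948242188 14.999998092651367 80.99998474121094 0.0
[[332. 266.]
 [332. 185.]
 [347. 185.]
 [347. 266.]] [[ 0.4491 -0.1282  0.041 ]
 [ 0.4324 -0.0516  0.041 ]
 [ 0.4456 -0.0489  0.041 ]
 [ 0.4633 -0.1252  0.041 ]] [ 0.4476 -0.0885  0.041 ]
0.07835914351148529 102.31621378881022
0.013538026720484708 11.772787405177752
bufL [291.3608 194.3001]
bufR [281.425  257.3721]
knobtop [478.2386 285.4163]
roll [570.0769 309.7972]
carNL [433.2559 181.6902]
carFL [513.4874 196.7878]
plL [260.7648 141.4417]
plR [241.4326 296.6769]
```

View pics/w1c.png

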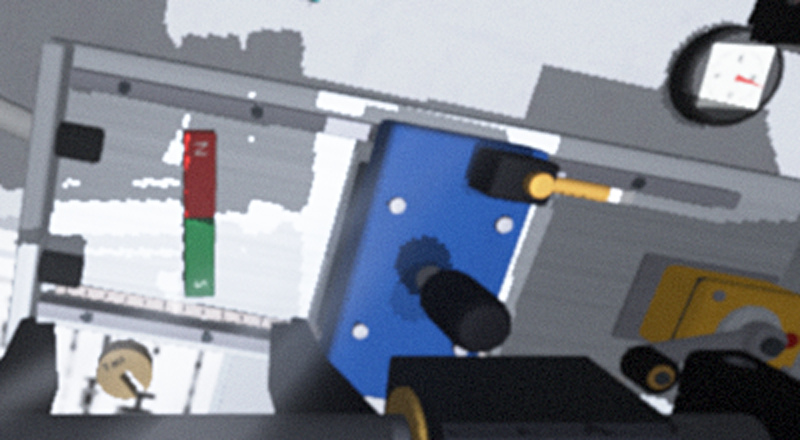

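Request:
carry_out --pt "0.3 0.02 0 0 0 0 -0.3" --pt "0.35 0 0 0 0 0 -0.3" --pt "0.35 0 0 0 0 0 -0.3" --pt "0.25 0 0 0 0 0 -0.3" --pt "0.1 0 0 0 0 0 -0.3" --pt "0.08 0 0 0 0 0 -0.3" --pt "0 0 0 0 0 0 -0.3" --pt "0 0 0 0 0 0 -0.3"

```text
time: 3.9
ee_pos: [0.4337, -0.0883, 0.0574]
eef_rot: [0.445, 0.549, -0.444, 0.55]
force: [0.1, 0.3, 0.3]
width: 0.0565
```

Request:
carry_out --pt "0.04 0 0 0 0 0 -0.3" --pt "0.03 0 0 0 0 0 -0.3" --pt "0 0 0 0 0 0 -0.1" --pt "0 0 0 0 0 0 0.1" --pt "0 0 0 0 0 0 0.3" --pt "0 0 0 0 0 0 0.6" --pt "0 0 0 0 0 0 1" --pt "0 0 0 0 0 0 1" --squeeze 25

```text
time: 4.7
ee_pos: [0.4332, -0.0884, 0.0496]
eef_rot: [0.445, 0.55, -0.445, 0.55]
force: [0.7, 0.1, 0.4]
width: 0.0167
```

Run:
```python
from h import *
s=read_state(); im=capture("wrist"); cv2.imwrite("pics/w2.png",im[:,:,::-1]); print(s["width"],s["ee_pos"],s["force"])
```

```text
0.016674677997830352 [ 0.43321573 -0.08837399  0.04962507] [0.65858071 0.13191788 0.40920748]
```

View pics/w2.png

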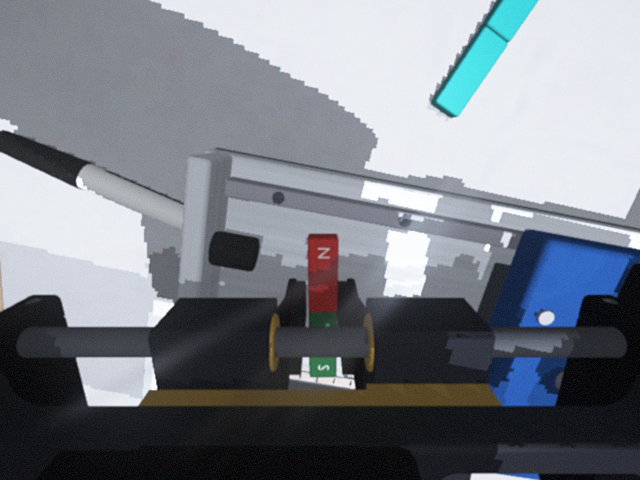

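Request:
carry_out --pt "-0.1 0 0 0 0 0 1" --pt "-0.2 0 0 0 0 0 1" --pt "-0.4 0 0 0 0 0 1" --pt "-0.4 0 0 0 0 0 1" --pt "-0.4 0 0 0 0 0 1" --pt "0 0 0.3 -0.2 0 0 1" --pt "0 0 0.35 -0.25 0 0 1" --pt "0 0 0.3 -0.25 0 0 1"

```text
time: 5.55
ee_pos: [0.4602, -0.1732, 0.2005]
eef_rot: [0.345, 0.618, -0.344, 0.618]
force: [-0.4, 0.3, -0.6]
width: 0.0146
```

Run:
```python
from h import *
s=read_state(); im=capture("wrist"); cv2.imwrite("pics/w3.png",im[:,:,::-1]); print(s["width"],s["ee_pos"],s["force"],s["q"])
delta([.5437,-.412,.2],tool(0,73.4))
import pickle; pickle.dump((s,cam("wrist",s)),open("w3.pkl","wb"))
```

```text
0.014630387359287718 [ 0.4602211  -0.17317126  0.20047429] [-0.43386698  0.28666886 -0.638587  ] [-0.628729    0.05507936  0.94107436  1.89694095 -0.04962858  1.21217145
  0.88232934]
turn/30 total [-1.364  0.004 -0.   ] shift/0.1 in current axes [ 0.009 -0.57   2.429] in target axes [ 0.005 -2.022  1.462]
```

View pics/w3.png

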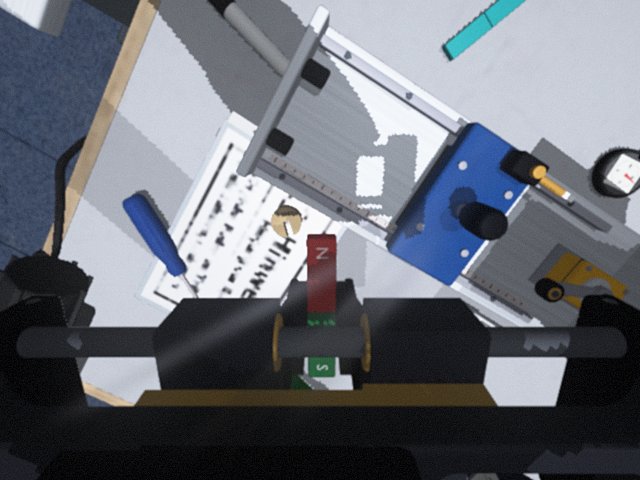

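Request:
carry_out --pt "0 -0.1 0.45 0 0 0 1" --pt "0 -0.1 0.45 0 0 0 1" --pt "0 -0.1 0.45 0 0 0 1" --pt "0 0 0 -0.27 0 0 1" --pt "0 0 0 -0.27 0 0 1" --pt "0 0 0 -0.27 0 0 1" --pt "0 0 0 -0.27 0 0 1" --pt "0 0 0 -0.27 0 0 1"

```text
time: 6.4
ee_pos: [0.5047, -0.3024, 0.1997]
eef_rot: [0.109, 0.699, -0.109, 0.698]
force: [0.8, -0.6, -0.5]
width: 0.0147
```

Run:
```python
from h import *
s=read_state(); im=capture("wrist"); cv2.imwrite("pics/w4.png",im[:,:,::-1]); print(s["width"],s["ee_pos"],s["force"],s["q"])
delta([.5437,-.412,.2],tool(0,73.4))
import pickle; pickle.dump((s,cam("wrist",s)),open("w4.pkl","wb"))
```

```text
0.014712392412252343 [ 0.50474136 -0.30241189  0.19968803] [ 0.76844507 -0.63254124 -0.51687814] [-0.19984329  0.35059919  0.8256496   1.65155504 -0.26833432  1.25933684
  1.93994063]
turn/30 total [-0.022 -0.002 -0.001] shift/0.1 in current axes [-0.003 -0.93   0.697] in target axes [-0.002 -0.938  0.686]
```

View pics/w4.png

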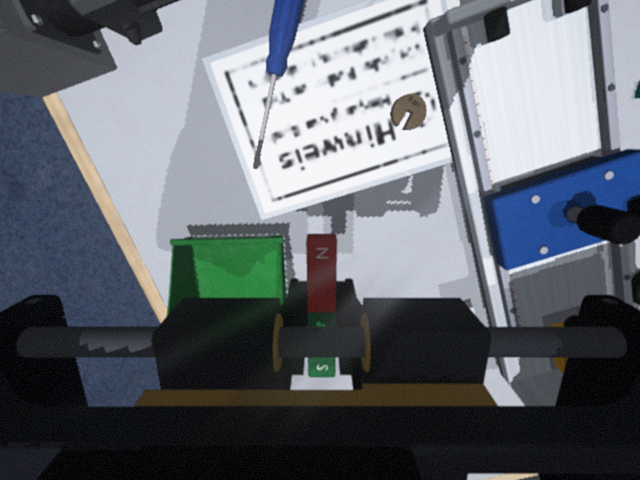

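Run:
```python
from h import *
import pickle
np.set_printoptions(precision=4,suppress=True)
s,c=pickle.load(open("w4.pkl","rb"))
a=ray(c,(171,241),.033);b=ray(c,(285,238),.033);print(a,b,np.linalg.norm(a-b))
e=(b-a)/np.linalg.norm(b-a); ang=np.degrees(np.arctan2(e[1],e[0]));print(ang)
fwd=np.array([e[1],-e[0],0]); mid=(a+b)/2; print("bin origin",mid+fwd*.074,"target",mid+fwd*(.074-.012))
t=mid+fwd*(.074-.012); t[2]=.2
delta(t,tool(0,ang));
```

```text
[ 0.474 -0.446  0.033] [ 0.5049 -0.3392  0.033 ] 0.11113144435466366
73.84641702794268
bin origin [ 0.5605 -0.4132  0.033 ] target [ 0.549  -0.4098  0.033 ]
turn/30 total [-0.037 -0.002 -0.001] shift/0.1 in current axes [-0.003 -0.894  0.741] in target axes [-0.002 -0.908  0.724]
```

Request:
carry_out --pt "0 -0.3 0.25 -0.03 0 0 1" --pt "0 -0.4 0.3 0 0 0 1" --pt "0 -0.21 0.16 0 0 0 1" --pt "0 0 0 0 0 0 1" --pt "0.3 0 0 0 0 0 1" --pt "0.4 0 0 0 0 0 1" --pt "0.3 0 0 0 0 0 1" --pt "0 0 0 0 0 0 1"

```text
time: 7.25
ee_pos: [0.5438, -0.4077, 0.0951]
eef_rot: [0.107, 0.702, -0.105, 0.696]
force: [0.0, 0.4, -0.7]
width: 0.0144
```

Run:
```python
from h import *
s=read_state(); im=capture("scene"); cv2.imwrite("pics/s5.png",cv2.resize(im[220:400,380:560,::-1],None,fx=3,fy=3)); print(s["width"],s["ee_pos"],s["force"])
im=capture("wrist"); cv2.imwrite("pics/w5.png",im[:,:,::-1])
```

```text
0.014433252910868619 [ 0.54377511 -0.40773006  0.09509045] [ 0.03154551  0.4210812  -0.71845735]
```

View pics/s5.png

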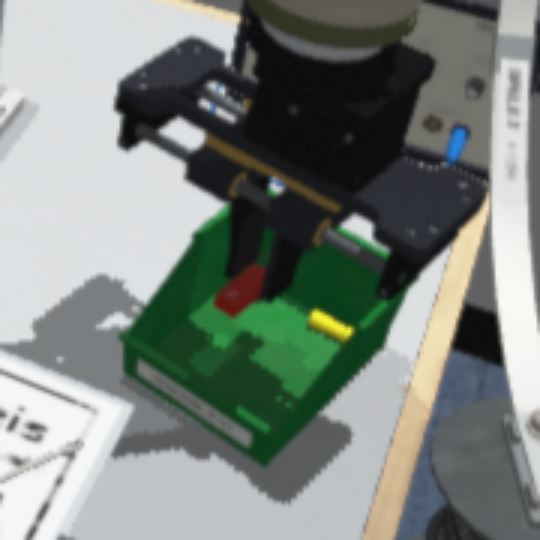

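View pics/w5.png

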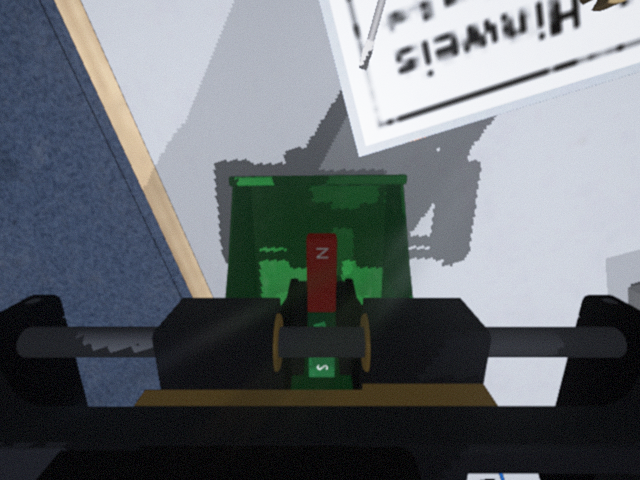

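Request:
carry_out --pt "0.25 0 0 0 0 0 1" --pt "0.25 0 0 0 0 0 1" --pt "0.13 0 0 0 0 0 1" --pt "0 0 0 0 0 0 1" --pt "0 0 0 0 0 0 0.5" --pt "0 0 0 0 0 0 0.3" --pt "0 0 0 0 0 0 0.3" --pt "0 0 0 0 0 0 0.3"

```text
time: 8.15
ee_pos: [0.5458, -0.4107, 0.0369]
eef_rot: [0.106, 0.699, -0.105, 0.699]
force: [1.0, 0.3, 0.3]
width: 0.0294
```

Run:
```python
from h import *
s=read_state();print(s["width"],s["ee_pos"],s["force"])
im=capture("wrist"); cv2.imwrite("pics/w6.png",im[:,:,::-1])
```

```text
0.02940364291177376 [ 0.54584222 -0.41069612  0.03693459] [0.96514466 0.26433926 0.25125657]
```

View pics/w6.png

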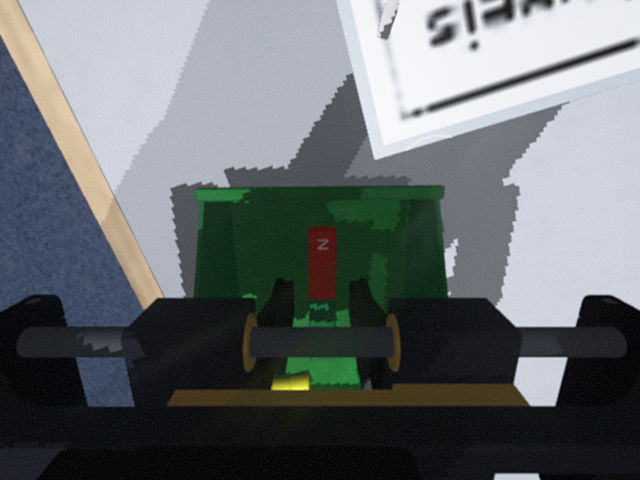

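Request:
carry_out --pt "-0.2 0 0 0 0 0 0.3" --pt "-0.4 0 0 0 0 0 0.17" --pt "-0.45 0 0 0 0 0 0.17" --pt "-0.45 0 0 0 0 0 0.17" --pt "-0.2 0 0 -0.27 0 0 0.17" --pt "0 0.3 0 -0.26 0 0 0.17" --pt "0 0.45 0 0 0 0 0.17" --pt "0 0.45 0 0 0 0 0.17"

```text
time: 9.0
ee_pos: [0.5519, -0.2902, 0.2064]
eef_rot: [0.008, 0.707, -0.008, 0.707]
force: [-0.5, 0.8, 0.5]
width: 0.0362
```

Run:
```python
from h import *
s=read_state(); print(s["width"],s["ee_pos"],s["force"],s["q"])
delta([.5494,-.092,.2],tool(0,91.4))
```

```text
0.03619256020498143 [ 0.5519155  -0.29021375  0.20636215] [-0.48634997  0.79266208  0.54582823] [-0.15598643  0.41704956  0.74862086  1.5444979  -0.29106552  1.29526124
  2.17754549]
turn/30 total [-0.09  -0.    -0.001] shift/0.1 in current axes [ 0.065  1.981 -0.07 ] in target axes [0.064 1.982 0.023]
```

Request:
carry_out --pt "0 0.3 0 -0.09 0 0 0.17" --pt "0 0.45 0 0 0 0 0.17" --pt "0 0.45 0 0 0 0 0.17" --pt "0 0.45 0 0 0 0 0.17" --pt "0 0.3 0 0 0 0 0.17" --pt "0 0 0 0 0 0 0.17"

```text
time: 9.6
ee_pos: [0.5492, -0.0906, 0.2064]
eef_rot: [-0.01, 0.707, 0.013, 0.707]
force: [-0.3, 1.1, -0.4]
width: 0.0365
```

Run:
```python
from h import *
import pickle
np.set_printoptions(precision=4,suppress=True)
s=read_state(); im=capture("wrist"); cv2.imwrite("pics/w7.png",im[:,:,::-1]); print(s["width"],s["ee_pos"],s["force"])
pickle.dump((s,cam("wrist",s)),open("w7.pkl","wb"))
c=cam("wrist",s)
im=capture("scene"); cv2.imwrite("pics/s7.png",im[:,:,::-1])
p=np.load("slide.npy");W=lambda p,x,y,z:[p[0]+np.cos(p[2])*x-np.sin(p[2])*y,p[1]+np.sin(p[2])*x+np.cos(p[2])*y,z]
print(proj(c,W(p,.01-p[3],0,.118)),proj(c,W(p,.01-p[3]-.035,.064,.064)),proj(c,W(p,.01-p[3]-.035,-.064,.064)))
```

```text
0.03649218669295231 [ 0.5492 -0.0906  0.2064] [-0.3391  1.0629 -0.3991]
[318.8089 253.5368] [393.4642 195.0507] [244.862 193.825]
```

View pics/w7.png

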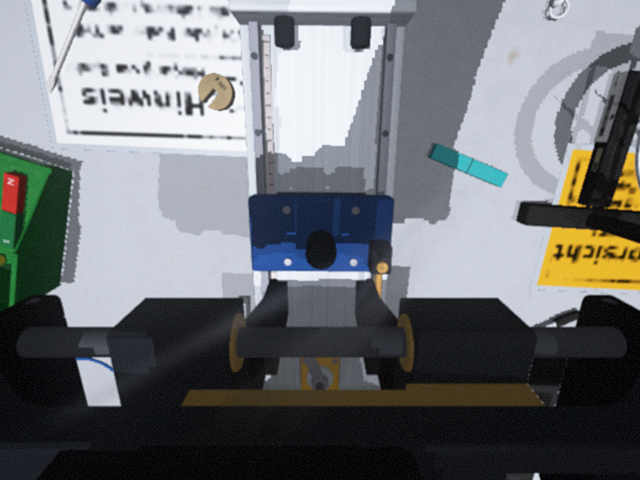

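View pics/s7.png

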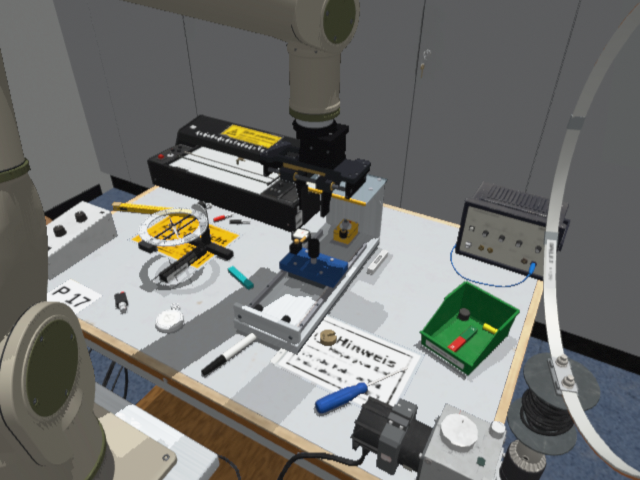

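Request:
carry_out --pt "0.3 0.0 0 0 0 0 0.17" --pt "0.35 0 0 0 0 0 0.17" --pt "0.3 0 0 0 0 0 0.17" --pt "0.13 0 0 0 0 0 0.17" --pt "0 0 0 0 0 0 0.17" --pt "0 0 0 0 0 0 0.17" --pt "0 0 0 0 0 0 0.5" --pt "0 0 0 0 0 0 0.8" --squeeze 20

```text
time: 10.5
ee_pos: [0.5491, -0.0929, 0.0994]
eef_rot: [-0.008, 0.707, 0.012, 0.707]
force: [-3.5, 20.4, 2.0]
width: 0.0272
```

Request:
carry_out --pt "0 0 0 0 0 0 0.8" --pt "0 0 0 0 0 0 0.8" --pt "0 0 -0.05 0 0 0 0.8"

```text
time: 10.8
ee_pos: [0.5453, -0.0912, 0.0994]
eef_rot: [-0.008, 0.706, 0.013, 0.708]
force: [2.6, 17.5, -2.5]
width: 0.023
```

Request:
carry_out --pt "0 0.01 -0.15 0 0 0 0.8" --pt "0 0 -0.2 0 0 0 0.8" --pt "0 0 -0.2 0 0 0 0.8" --pt "0 0 -0.2 0 0 0 0.8" --pt "0 0 -0.15 0 0 0 0.8" --pt "0 0 -0.05 0 0 0 0.8" --pt "0 0 0 0 0 0 0.8"

```text
time: 11.5
ee_pos: [0.4485, -0.0935, 0.0993]
eef_rot: [-0.007, 0.707, 0.012, 0.707]
force: [-2.5, 18.0, -0.1]
width: 0.0231
```

Request:
carry_out --pt "0 0.01 -0.05 0 0 0 0.8" --pt "0 0 -0.03 0 0 0 0.8" --pt "0 0 -0.03 0 0 0 0.8" --pt "0 0 0 0 0 0 0.8"

```text
time: 11.9
ee_pos: [0.4382, -0.0937, 0.0993]
eef_rot: [-0.008, 0.707, 0.012, 0.707]
force: [-0.0, 15.0, -1.5]
width: 0.0238
```

Request:
carry_out --pt "0 0 -0.02 0 0 0 0.8" --pt "0 0 -0.02 0 0 0 0.8" --pt "0 0 0 0 0 0 0.8"

```text
time: 12.2
ee_pos: [0.4344, -0.0938, 0.0994]
eef_rot: [-0.008, 0.707, 0.012, 0.707]
force: [-0.2, 16.2, -2.8]
width: 0.0236
```

Request:
carry_out --pt "0 0 -0.02 0 0 0 0.8" --pt "0 0 0 0 0 0 0.8"

```text
time: 12.4
ee_pos: [0.4324, -0.0939, 0.0994]
eef_rot: [-0.008, 0.707, 0.012, 0.708]
force: [0.7, 16.3, -2.4]
width: 0.0233
```

Request:
carry_out --pt "0 0 -0.02 0 0 0 0.8" --pt "0 0 0 0 0 0 0.8"

```text
time: 12.6
ee_pos: [0.4306, -0.0939, 0.0994]
eef_rot: [-0.008, 0.706, 0.012, 0.708]
force: [2.4, 15.7, -3.7]
width: 0.0233
```

Request:
carry_out --pt "0 0 -0.02 0 0 0 0.8" --pt "0 0 0 0 0 0 0.8"

```text
time: 12.8
ee_pos: [0.4304, -0.0939, 0.0996]
eef_rot: [-0.008, 0.705, 0.011, 0.709]
force: [12.9, 16.0, -16.8]
width: 0.0233
```

Request:
carry_out --pt "0 0 0.01 0 0 0 0.4" --pt "0 0 0 0 0 0 0.17" --pt "0 0 0 0 0 0 0.17" --pt "0 0 0 0 0 0 0.17"

```text
time: 13.2
ee_pos: [0.4292, -0.0977, 0.0992]
eef_rot: [-0.008, 0.707, 0.009, 0.707]
force: [-0.3, 0.1, -0.3]
width: 0.0348
```

Run:
```python
from h import *
import pickle
s=read_state(); im=capture("wrist"); cv2.imwrite("pics/w8.png",im[:,:,::-1]); print(s["width"],s["ee_pos"],s["force"],s["q"])
im=capture("scene"); cv2.imwrite("pics/s8.png",im[200:360,220:420,::-1].repeat(3,0).repeat(3,1))
```

```text
0.03480199296203809 [ 0.42915076 -0.09768563  0.09921581] [-0.34573377  0.11660463 -0.32660152] [-0.55449725  0.05120759  0.70066246  2.12265074 -0.04086327  0.97932428
  1.7635331 ]
```

View pics/w8.png

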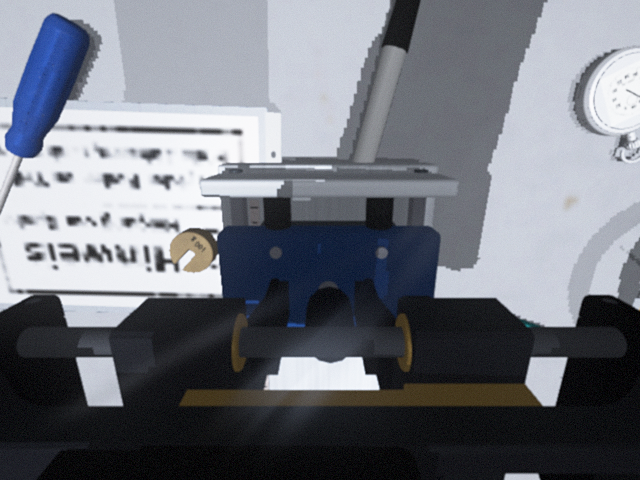

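View pics/s8.png

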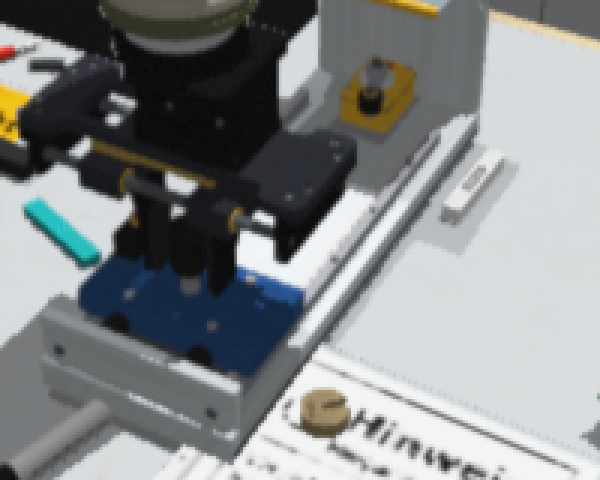

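Request:
carry_out --pt "0 0.03 0 0 0 0 0.17" --pt "-0.2 0 0 0 0 0 0.17" --pt "-0.4 0 0 0 0 0 0.17" --pt "-0.45 0 0 0 0 0 0.17" --pt "-0.4 0 0 0 0 0 1" --pt "0 0 0.3 0 -0.26 0 1" --pt "0 0 0.3 0 -0.26 0 1" --pt "0 0 0 0 -0.26 0 1" --squeeze 10

```text
time: 14.1
ee_pos: [0.4913, -0.0923, 0.2493]
eef_rot: [-0.007, 0.546, 0.011, 0.838]
force: [0.4, -1.7, -1.1]
width: 0.0118
```

Request:
carry_out --pt "0 0 0 0 -0.26 0 1" --pt "0 0 0 0 -0.26 0 1" --pt "0 0 0 0 -0.24 0 1" --pt "0 0 0 0 0 0 1"

```text
time: 14.5
ee_pos: [0.486, -0.0918, 0.245]
eef_rot: [-0.002, 0.396, 0.014, 0.918]
force: [-1.0, -0.5, 0.5]
width: 0.0002
```

Run:
```python
from h import *
import pickle
np.set_printoptions(precision=4,suppress=True)
s=read_state(); im=capture("wrist"); cv2.imwrite("pics/w9.png",im[:,:,::-1]); print(s["width"],s["ee_pos"],s["force"],s["q"])
print(R.from_quat(s["eef_rot"]).as_matrix())
Rt=tool(46,91.4); tip=np.array([.659,-.146,.075]); t=tip-.017*Rt[:,0]; print("final",t)
delta(t,Rt); delta(t-.13*Rt[:,0],Rt)
pickle.dump((s,cam("wrist",s)),open("w9.pkl","wb"))
p=np.load("slide.npy");W=lambda p,x,y,z:[p[0]+np.cos(p[2])*x-np.sin(p[2])*y,p[1]+np.sin(p[2])*x+np.cos(p[2])*y,z]
c=cam("wrist",s)
for n,q in dict(roll=(.15-.0517,-.0189,.087),gL=(p[4],.075,.183),gR=(p[4],-.075,.183),knob=(-.12,0,.118)).items(): print(n,proj(c,W(p,*q)))
im=capture("scene"); cv2.imwrite("pics/s9.png",im[:,:,::-1])
```

```text
0.000245308099009484 [ 0.486  -0.0918  0.245 ] [-1.0188 -0.48    0.5334] [-0.2162 -0.4994  0.3273  2.3844  0.082   0.4834  1.6723]
[[ 0.6863 -0.0276  0.7268]
 [ 0.0244  0.9996  0.0148]
 [-0.7269  0.0076  0.6867]]
final [ 0.6468 -0.1463  0.0868]
turn/30 total [-0.003 -0.088 -0.016] shift/0.1 in current axes [ 2.244 -0.607  0.055] in target axes [ 2.249 -0.589 -0.05 ]
turn/30 total [-0.003 -0.088 -0.016] shift/0.1 in current axes [ 0.945 -0.597 -0.005] in target axes [ 0.949 -0.589 -0.05 ]
roll [301.4886 223.288 ]
gL [397.1123 295.0309]
gR [238.9688 296.0452]
knob [316.3648  53.1831]
```

View pics/w9.png

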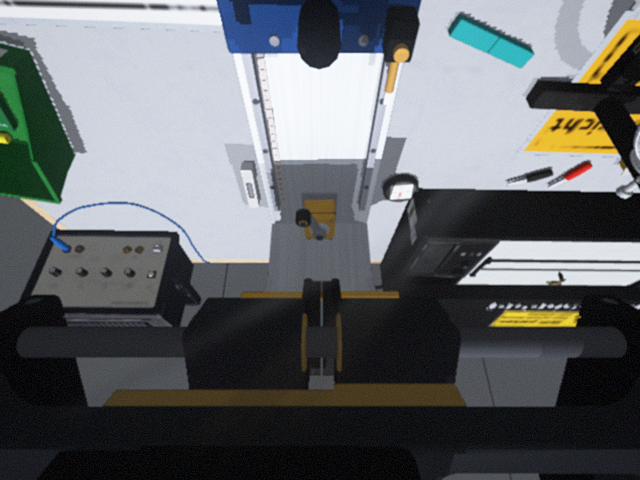

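View pics/s9.png

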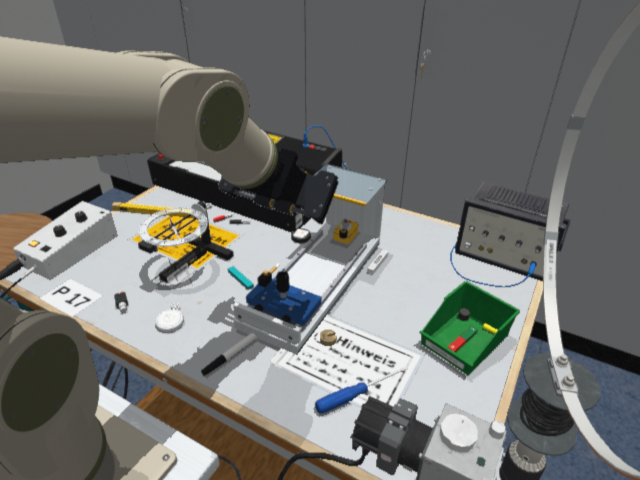

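Request:
carry_out --pt "0.2 -0.2 0 0 0 0 1" --pt "0.25 -0.2 0 0 0 0 1" --pt "0.25 -0.2 0 0 -0.04 0 1" --pt "0.2 0 0 0 -0.05 -0.01 1" --pt "0 0 0 0 0 0 1" --pt "0 0 0 0 0 0 1"

```text
time: 15.2
ee_pos: [0.5528, -0.1431, 0.1836]
eef_rot: [-0.005, 0.374, 0.017, 0.927]
force: [-0.1, 0.7, -0.9]
width: 0.0007
```

```bash
cat > st.py <<'E'
from h import *
import pickle,sys
np.set_printoptions(precision=4,suppress=True)
n=sys.argv[1]; yt=float(sys.argv[2])
s=read_state(); im=capture("wrist"); cv2.imwrite(f"pics/{n}.png",im[:,:,::-1]); print(s["width"],s["ee_pos"],s["force"],s["q"])
cv2.imwrite(f"pics/{n}c.png",cv2.resize(im[120:340,200:440,::-1],None,fx=2.5,fy=2.5,interpolation=cv2.INTER_CUBIC))
Rc=R.from_quat(s["eef_rot"]).as_matrix(); print("lean",np.degrees(np.arctan2(Rc[0,0],-Rc[2,0])),"tip",s["ee_pos"]+.017*Rc[:,0])
Rt=tool(46,91.4); tip=np.array([.659,yt,.075]); t=tip-.017*Rt[:,0]
delta(t,Rt)
p=np.load("slide.npy");W=lambda p,x,y,z:[p[0]+np.cos(p[2])*x-np.sin(p[2])*y,p[1]+np.sin(p[2])*x+np.cos(p[2])*y,z]
c=cam("wrist",s)
for n,q in dict(roll=(.15-.0517,-.0189,.087),rollbot=(.15-.0517,-.0189,.073),trip=(.15-.0517,.0189,.087),gL=(p[4],.075,.183),gR=(p[4],-.075,.183)).items(): print(n,proj(c,W(p,*q)))
E
python3 st.py w10 -.146
```

```text
0.0006586203182725968 [ 0.5528 -0.1431  0.1836] [-0.0566  0.7097 -0.873 ] [-0.6458 -0.3032  0.9023  2.3519 -0.1252  0.216   2.0455]
lean 46.066766090340494 tip [ 0.5651 -0.1426  0.1718]
turn/30 total [ 0.007  0.005 -0.019] shift/0.1 in current axes [ 1.351 -0.061 -0.05 ] in target axes [ 1.352 -0.047 -0.047]
roll [355.6743 234.6287]
rollbot [354.876  220.9311]
trip [398.2462 234.6723]
gL [500.4994 340.8703]
gR [285.3883 341.5524]
```

View pics/w10c.png

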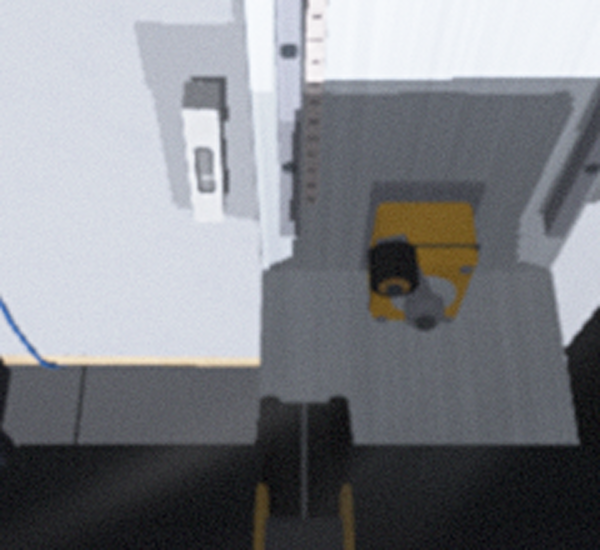

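Request:
carry_out --pt "0.2 -0.03 -0.05 0 0 -0.01 1" --pt "0.25 -0.02 0 0 0 0 1" --pt "0.25 0 0 0 0 0 1" --pt "0.2 0 0 0 0 0 1" --pt "0.1 0 0 0 0 0 1" --pt "0 0 0 0 0 0 1"

```text
time: 15.85
ee_pos: [0.5866, -0.1375, 0.1457]
eef_rot: [-0.001, 0.376, 0.012, 0.927]
force: [-0.8, 0.7, -0.8]
width: 0.0004
```

```bash
python3 st.py w11 -.146
python3 - <<'E'
from h import *
im=capture("scene"); cv2.imwrite("pics/s11.png",cv2.resize(im[150:330,220:420,::-1],None,fx=3.5,fy=3.3,interpolation=cv2.INTER_CUBIC))
E
```

```text
0.00040210430958689846 [ 0.5866 -0.1375  0.1457] [-0.7565  0.7445 -0.8414] [-1.0707 -0.1796  1.3353  2.328  -0.7143  0.1255  2.6   ]
lean 45.834075516354055 tip [ 0.5988 -0.1372  0.1338]
turn/30 total [-0.007 -0.005 -0.007] shift/0.1 in current axes [ 0.841 -0.1   -0.003] in target axes [ 0.841 -0.097 -0.005]
roll [357.5513 258.646 ]
rollbot [356.505  241.8412]
trip [408.3584 258.2893]
gL [541.3171 399.3092]
gR [269.7919 401.6323]
```

View pics/w11c.png

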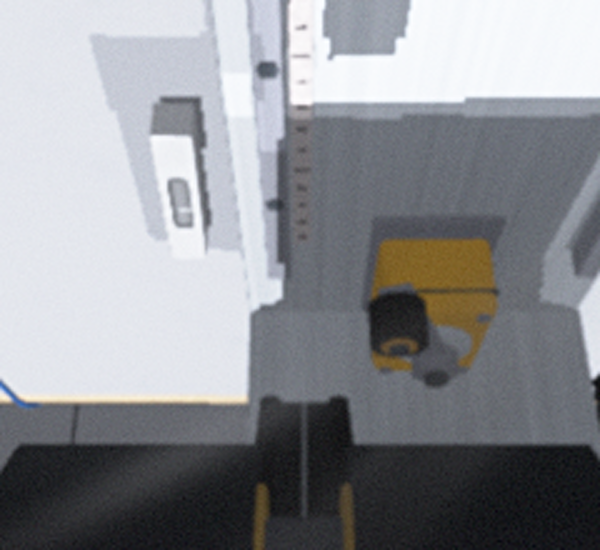

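View pics/s11.png

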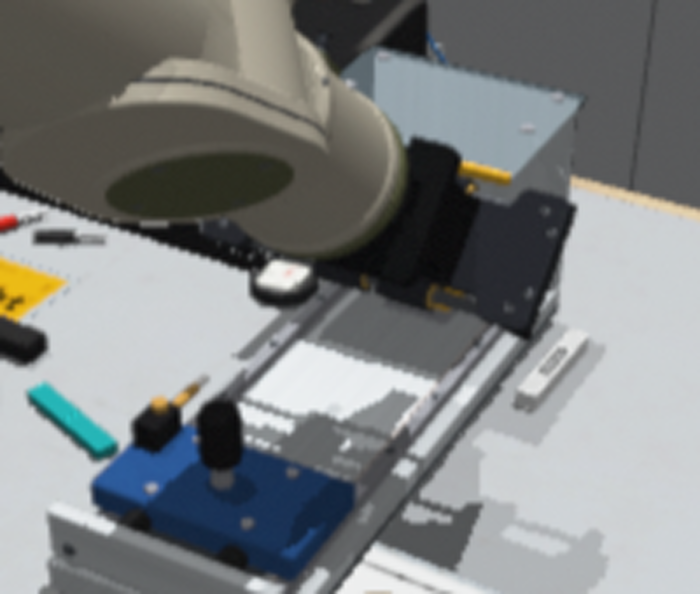

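```bash
cat > kin.py <<'E'
from h import *
import pickle,itertools
from scipy.optimize import least_squares
np.set_printoptions(precision=4,suppress=True)
def trans(v): T=np.eye(4);T[:3,3]=v;return T
def rot(ax,a): T=np.eye(4);T[:3,:3]=R.from_euler(ax,a).as_matrix();return T
def fk(par,q,sg):
    h,L1,L2,L3,e1,e2,w1,o1,o7=par
    T=rot('z',o1)@trans([0,0,h])@rot('z',sg[0]*q[0])@rot('y',q[1])@trans([e1,0,L1])@rot('z',sg[1]*q[2])@rot('y',q[3])@trans([e2,0,L2])@rot('z',sg[2]*q[4])@rot('y',q[5])@trans([w1,0,L3])@rot('z',sg[3]*q[6]+o7)
    # tool x = link z
    F=np.eye(4);F[:3,:3]=np.array([[0,0,1],[0,1,0],[1,0,0]]).T@np.diag([1,1,1]); F[:3,0]=[0,0,1];F[:3,1]=[0,1,0];F[:3,2]=[-1,0,0]
    return T@F
if __name__=="__main__":
    D=[pickle.load(open(f"{n}.pkl","rb"))[0] for n in("w1","w3","w4","w7","w9")]+[read_state()]
    D.append(dict(q=np.array([-1.23259109,.33291768,-.0647055,1.46096602,.02161,1.3498689,-.08848723]),ee_pos=np.array([.22051768,.58441439,.23871352]),eef_rot=np.array([.1263453,.6957008,-.12737185,.69556716])))
    best=None
    for sg in itertools.product([1,-1],repeat=4):
        def f(p):
            o=[]
            for s in D:
                T=fk(p,s["q"],sg); o+=list((T[:3,3]-s["ee_pos"])*5); o+=list((T[:3,:3]-R.from_quat(s["eef_rot"]).as_matrix()).ravel())
            return np.array(o)
        for o1 in(0,np.pi):
          for o7 in (0,np.pi/2,np.pi,-np.pi/2):
            r=least_squares(f,[.3,.4,.4,.3,0,0,0,o1,o7])
            if best is None or r.cost<best[0]: best=(r.cost,sg,r.x)
    print(best); pickle.dump(best,open("kin.pkl","wb"))
    for s in D: print((fk(best[2],s["q"],best[1])[:3,3]-s["ee_pos"])*1000,s["q"])
E
python3 kin.py
```

```text
(np.float64(0.011310677169325937), (-1, -1, -1, -1), array([ 0.2468,  0.4431,  0.5048,  0.3317, -0.0019, -0.0222,  0.0082,
       -0.0689,  1.5076]))
[-4.2523  8.2026  3.6635] [-0.657  -0.1153  0.7331  2.0064  0.0824  1.2213  0.2493]
[-4.7924  3.9074  0.9572] [-0.6287  0.0551  0.9411  1.8969 -0.0496  1.2122  0.8823]
[-1.0944  1.1014 -2.7996] [-0.1998  0.3506  0.8256  1.6516 -0.2683  1.2593  1.9399]
[-0.8498  3.3873 -0.4631] [-0.5107  0.2299  0.6899  1.7222 -0.1569  1.2456  1.82  ]
[ 6.259   7.5213 -0.8721] [-0.2162 -0.4994  0.3273  2.3844  0.082   0.4834  1.6723]
[-2.9824 -9.2868 -6.6267] [-1.0696 -0.1807  1.3357  2.3285 -0.7116  0.1246  2.601 ]
[-0.0112  7.203   6.1409] [-1.2326  0.3329 -0.0647  1.461   0.0216  1.3499 -0.0885]
```

```bash
cat > kin2.py <<'E'
from kin import *
def fk2(p,q):
    T=rot('z',p[0])@trans(p[1:4])@rot('z',-q[0]+0)@rot('y',q[1]+p[16])@trans(p[4:7])@rot('z',-q[2])@rot('y',q[3]+p[17])@trans(p[7:10])@rot('z',-q[4]+p[19])@rot('y',q[5]+p[18])@trans(p[10:13])@rot('z',-q[6]+p[13])
    F=np.eye(4);F[:3,0]=[0,0,1];F[:3,1]=[0,1,0];F[:3,2]=[-1,0,0]
    return T@F
if __name__=="__main__":
    D=[pickle.load(open(f"{n}.pkl","rb"))[0] for n in("w1","w3","w4","w7","w9")]+[read_state()]
    D.append(dict(q=np.array([-1.23259109,.33291768,-.0647055,1.46096602,.02161,1.3498689,-.08848723]),ee_pos=np.array([.22051768,.58441439,.23871352]),eef_rot=np.array([.1263453,.6957008,-.12737185,.69556716])))
    p0=np.zeros(20); p0[3]=.2468;p0[6]=.4431;p0[9]=.5048;p0[12]=.3317;p0[13]=1.5076;p0[0]=0
    def f(p):
        o=[]
        for s in D:
            T=fk2(p,s["q"]); o+=list((T[:3,3]-s["ee_pos"])*5); o+=list((T[:3,:3]-R.from_quat(s["eef_rot"]).as_matrix()).ravel())
        return np.array(o+list(.003*(p-p0)))
    r=least_squares(f,p0); print(r.cost,r.x)
    for s in D:
        T=fk2(r.x,s["q"]); print((T[:3,3]-s["ee_pos"])*1000, np.degrees(R.from_matrix(T[:3,:3].T@R.from_quat(s["eef_rot"]).as_matrix()).magnitude()))
    pickle.dump(r.x,open("kin2.pkl","wb"))
E
python3 kin2.py
```

```text
2.434361977562737e-08 [-0.     -0.     -0.      0.2582  0.     -0.0218  0.4486 -0.     -0.0235
  0.49    0.     -0.0004  0.3349  1.5708 -0.      0.     -0.     -0.
  0.      0.    ]
[-0.  0.  0.] 2.5088933017428665e-06
[-0.  0.  0.] 3.2999891630008355e-06
[ 0. -0. -0.] 5.608648863880919e-06
[ 0.  0. -0.] 4.266553469625083e-06
[ 0. -0. -0.] 1.2776680429197316e-05
[-0. -0. -0.] 8.538665541567882e-06
[ 0. -0.  0.] 1.6864261862152889e-06
```

```bash
cat > ik.py <<'E'
from kin2 import *
P=pickle.load(open("kin2.pkl","rb"))
lo=np.array([-2.6,-.5,-1.47,.16,-1.27,.06,-2.6]);hi=np.array([2.6,2.12,1.34,2.42,4.41,2.06,2.6])
def ik(pos,Rt,q0,n=0):
    def f(q):
        T=fk2(P,q); return np.concatenate([(T[:3,3]-pos)*10,R.from_matrix(T[:3,:3].T@Rt).as_rotvec()*3,1e-3*(q-q0)])
    r=least_squares(f,np.clip(q0,lo+.02,hi-.02),bounds=(lo,hi)); T=fk2(P,r.x)
    return r.x,np.linalg.norm(T[:3,3]-pos)
def m(q): return np.minimum(q-lo,hi-q)
if __name__=="__main__":
    rng=np.random.default_rng(0)
    for lean in (35,38,42,46,50):
        Rt=tool(lean,91.4); t=np.array([.659,-.125,.075])-.017*Rt[:,0]; sols=[]
        for k in range(60):
            q,e=ik(t,Rt,rng.uniform(lo,hi))
            if e<1e-3: sols.append(q)
        sols.sort(key=lambda q:-m(q).min())
        print(lean,len(sols))
        for q in sols[:8]: print(q,m(q).min())
E
python3 ik.py
```

```text
35 33
[ 1.2052  0.5543 -1.1894  2.0129  0.9919  0.4319  1.0082] 0.2806053554701624
[ 0.954   0.3807 -0.8629  2.0218  0.5349  0.294   1.3433] 0.23396997143571246
[ 0.9456  0.3772 -0.8528  2.0221  0.5207  0.2916  1.3547] 0.2315863560446514
[ 0.8931  0.3573 -0.7911  2.0242  0.4341  0.2787  1.425 ] 0.21868998579105048
[ 0.0251  0.2483  0.1707  2.0674 -0.6154  0.2746  2.3215] 0.21458666405125842
[ 1.2488  0.6112 -1.2574  2.0116  1.0833  0.4815  0.9535] 0.2126159635400029
[ 0.0469  0.248   0.1468  2.0663 -0.5962  0.2722  2.305 ] 0.21217910543002727
[ 0.8387  0.3395 -0.7281  2.0266  0.347   0.2683  1.4969] 0.20825881225702936
38 33
[ 1.181   0.5004 -1.1259  2.0544  1.0241  0.3191  0.9534] 0.25914481570886044
[ 1.1809  0.5003 -1.1258  2.0544  1.0239  0.3191  0.9535] 0.2590603661359071
[ 1.1472  0.4722 -1.081   2.0555  0.9603  0.2941  0.9976] 0.23405599864845833
[ 1.1231  0.4545 -1.0499  2.0563  0.9145  0.2785  1.0309] 0.2184629878682554
[ 1.0941  0.4354 -1.0133  2.0573  0.8591  0.2619  1.0726] 0.20189675289849107
[ 1.0649  0.418  -0.9772  2.0583  0.8023  0.2472  1.1165] 0.18719531888973917
[
[... 1340 characters left out ...]
95  0.2895 -0.526   2.1714  3.8488  0.0819 -2.0227] 0.021938675001354727
50 41
[ 1.333   0.6289 -1.238   2.1911  2.173   0.2914 -0.049 ] 0.22887323911049062
[ 1.3319  0.6274 -1.2365  2.1912  2.1752  0.2903 -0.0523] 0.22884445803572007
[ 1.3315  0.6267 -1.2358  2.1912  2.1761  0.2898 -0.0537] 0.22883272141309607
[ 1.3155  0.6054 -1.2139  2.1916  2.2093  0.274  -0.1025] 0.21401130494815024
[ 1.3137  0.603  -1.2114  2.1916  2.2133  0.2723 -0.1082] 0.21227511155844103
[ 1.3583  0.6675 -1.2742  2.1905  2.1246  0.3208  0.0274] 0.1957886327308591
[ 1.2879  0.5725 -1.1772  2.1923  2.271   0.2505 -0.1887] 0.1904722444233572
[ 0.3333  0.26   -0.1244  2.2327  3.816   0.2585 -2.05  ] 0.18728429556395643
```

```bash
cat > sim.py <<'E'
from ik import *
def jac(q):
    T=fk2(P,q);J=np.zeros((6,7))
    for i in range(7):
        d=q.copy();d[i]+=1e-6;Td=fk2(P,d)
        J[:3,i]=(Td[:3,3]-T[:3,3])/1e-6; J[3:,i]=R.from_matrix(Td[:3,:3]@T[:3,:3].T).as_rotvec()/1e-6
    return T,J
def run(q,rows,sub=20,lam=1e-3,gain=0,rest=None,lim=True,verbose=False):
    q=np.array(q,float); T=fk2(P,q); pos=T[:3,3].copy(); Rm=T[:3,:3].copy()
    out=[]
    for r in rows:
        r=np.array(r,float)
        for k in range(sub):
            pass
        pos2=pos+Rm@(r[:3]*.1); R2=Rm@R.from_rotvec(np.radians(30)*r[3:6]).as_matrix()
        rv=R.from_matrix(Rm.T@R2).as_rotvec()
        for k in range(1,sub+1):
            pt=pos+(pos2-pos)*k/sub; Rt=Rm@R.from_rotvec(rv*k/sub).as_matrix()
            T,J=jac(q); e=np.concatenate([pt-T[:3,3],R.from_matrix(Rt@T[:3,:3].T).as_rotvec()])
            free=np.ones(7,bool)
            for it in range(4):
                Jf=J*free; Ji=Jf.T@np.linalg.inv(Jf@Jf.T+lam**2*np.eye(6)); dq=Ji@e
                if rest is not None: dq=dq+(np.eye(7)-Ji@Jf)@(free*gain*(rest-q))
                bad=((q+dq<lo)|(q+dq>hi))&free
                if not lim or not bad.any(): break
                free&=~bad
            q=np.clip(q+dq*free,lo,hi)
        pos,Rm=pos2,R2; out.append(q.copy())
    return q,out
if __name__=="__main__":
    w9=pickle.load(open("w9.pkl","rb"))[0]["q"]
    rows=[[0.2,-0.2,0,0,0,0],[0.25,-0.2,0,0,0,0],[0.25,-0.2,0,0,-0.04,0],[0.2,0,0,0,-0.05,-0.01]]
    q,_=run(w9,rows); print(q,"obs",[-0.6458,-0.3032,0.9023,2.3519,-0.1252,0.216,2.0455])
    w1=pickle.load(open("w1.pkl","rb"))[0]["q"]
    # start -> w1
    rows=[[0,-0.4,0.3,0.28,0,0],[0,-0.4,0.3,0.28,0,0],[0,-0.3,0.4,0.28,0,0],[0,-0.2,0.45,0.28,0,0],[0,0,0.45,0.28,0,0],[0,0,0.45,0.28,0,0],[0,0,0.45,0.23,0,0],[0,0,0.45,0,0,0]]
    rows+=[[0,0,0.45,0,0,0],[0,0.1,0.45,0,0,0],[0.1,0.1,0.45,0,0,0],[0.1,0,0.45,0,0,0],[0.1,0,0.45,0,0,0],[0.1,0,0.45,0,0,0],[0,0,0.45,0,0,0],[0,0,0.15,0,0,0]]
    q0=np.array([-1.23259109,.33291768,-.0647055,1.46096602,.02161,1.3498689,-.08848723])
    q,_=run(q0,rows); print(q,"obs",w1)
    for g in (.002,.01,.03): print(g,run(q0,rows,rest=q0,gain=g)[0])
E
python3 sim.py
```

```text
[-0.6495 -0.3044  0.9198  2.359  -0.1204  0.2061  2.046 ] obs [-0.6458, -0.3032, 0.9023, 2.3519, -0.1252, 0.216, 2.0455]
[-0.6551 -0.1151  0.7216  2.0075  0.0823  1.2221  0.245 ] obs [-0.657  -0.1153  0.7331  2.0064  0.0824  1.2213  0.2493]
0.002 [-0.6273 -0.1106  0.696   2.0066  0.0769  1.2213  0.2492]
0.01 [-0.5797 -0.1037  0.6517  2.005   0.0684  1.2202  0.2559]
0.03 [-0.5596 -0.1009  0.6329  2.0043  0.065   1.2198  0.2585]
```

```bash
cat > ik2.py <<'E'
from ik import *
rng=np.random.default_rng(1)
for lean in (37,39,41):
  for jaw in (85,91,98):
    Rt=tool(lean,jaw); 
    for q3 in (-1.2,-.8,-.4,0,.3,.6,.9,1.2):
        best=None
        t=np.array([.654,-.125,.072])-.017*Rt[:,0]
        for k in range(6):
            q0=rng.uniform(lo,hi);q0[2]=q3;q0[1]=.3;q0[3]=2.1;q0[0]=.2-q3;q0[5]=.3
            def f(q):
                T=fk2(P,q); return np.concatenate([(T[:3,3]-t)*10,R.from_matrix(T[:3,:3].T@Rt).as_rotvec()*3,[.5*(q[2]-q3)]])
            r=least_squares(f,np.clip(q0,lo+.02,hi-.02),bounds=(lo,hi))
            if r.cost<1e-6 and (best is None or m(r.x).min()>m(best).min()): best=r.x
        if best is not None: print(lean,jaw,q3,best,round(m(best).min(),3))
E
python3 ik2.py
```

```text
37 85 -1.2 [ 1.1899  0.5357 -1.2     2.0658  1.2494  0.4387  0.6356] 0.27
37 85 -0.8 [ 0.8678  0.3371 -0.8     2.0773  0.8476  0.2479  0.892 ] 0.188
37 85 -0.4 [ 0.5061  0.2585 -0.4     2.0938  0.3624  0.1731  1.298 ] 0.113
37 85 0 [ 0.1357  0.2303 -0.      2.1127 -0.1883  0.1561  1.7956] 0.096
37 85 0.3 [-0.1404  0.2324  0.3     2.1266 -0.5743  0.1724  2.1489] 0.112
37 91 -1.2 [ 1.2315  0.5503 -1.2     2.0538  1.0997  0.3838  0.9024] 0.27
37 91 -0.8 [ 0.9124  0.3484 -0.8     2.0651  0.5008  0.2143  1.356 ] 0.154
37 91 -0.4 [ 0.5528  0.2681 -0.4     2.0815 -0.1487  0.1808  1.9254] 0.121
37 91 0 [ 0.184   0.2395 -0.      2.1004 -0.6342  0.2047  2.3567] 0.145
37 91 0.3 [-0.091   0.2422  0.3     2.1144 -0.8904  0.2424  2.5791] 0.021
37 98 -1.2 [ 1.2719  0.5785 -1.2     2.03    0.8707  0.3555  1.2696] 0.27
37 98 -0.8 [ 0.9589  0.3705 -0.8     2.0411  0.0745  0.2319  1.9195] 0.172
37 98 -0.4 [ 0.6034  0.2869 -0.4     2.0574 -0.521   0.2465  2.4328] 0.167
39 85 -1.2 [ 1.2004  0.5315 -1.2     2.0925  1.3615  0.4056  0.5288] 0.27
39 85 -0.8 [ 0.8739  0.3325 -0.8     2.1041  1.0186  0.2045  0
[... 577 characters left out ...]
9291  0.3038  1.2203] 0.244
39 98 -0.8 [ 0.9712  0.3679 -0.8     2.0655 -0.0299  0.1801  2.0299] 0.12
41 85 -1.2 [ 1.2102  0.5302 -1.2     2.1184  1.4952  0.38    0.4022] 0.27
41 85 -0.8 [ 0.8796  0.3301 -0.8     2.13    1.2765  0.1708  0.4688] 0.111
41 85 -0.4 [ 0.5123  0.2522 -0.4     2.1468  0.8268  0.0674  0.8364] 0.007
41 91 -1.2 [ 1.2578  0.547  -1.2     2.1049  1.3378  0.3032  0.6803] 0.243
41 91 -0.8 [ 0.9303  0.3427 -0.8     2.1164  0.7317  0.104   1.1343] 0.044
41 91 -0.4 [ 0.5654  0.2629 -0.4     2.1323 -0.6515  0.0829  2.4346] 0.023
41 98 -1.2 [ 1.304   0.579  -1.2     2.0782  1.0161  0.2545  1.1444] 0.195
41 98 -0.8 [ 0.9831  0.3675 -0.8     2.0891 -0.2094  0.1311  2.2166] 0.071
```

```bash
cat > fast.py <<'E'
from ik import *
from math import cos,sin
def rz(a): c,s=cos(a),sin(a); return np.array([[c,-s,0],[s,c,0],[0,0,1.]])
def ry(a): c,s=cos(a),sin(a); return np.array([[c,0,s],[0,1,0],[-s,0,c]])
o=[P[1:4],P[4:7],P[7:10],P[10:13]]
F=np.array([[0,0,-1.],[0,1,0],[1,0,0]])
def fj(q):
    Z=[];Oo=[]; p=o[0].copy(); A=np.eye(3)
    for i in range(4):
        Z.append(-A[:,2]);Oo.append(p)
        A=A@rz(-q[2*i]+(P[13] if i==3 else 0))
        if i<3:
            Z.append(A[:,1]);Oo.append(p); A=A@ry(q[2*i+1]); p=p+A@o[i+1]
    J=np.empty((6,7))
    for i in range(7): J[:3,i]=np.cross(Z[i],p-Oo[i]);J[3:,i]=Z[i]
    return p,A@F,J
def rv2(A):
    return np.array([A[2,1]-A[1,2],A[0,2]-A[2,0],A[1,0]-A[0,1]])/2
def seg(q,pos,Rm,shift,turn,n,sub=3):
    """n equal rows, shift/turn per total (in tool axes, m / rad)"""
    tr=[];e0=0
    N=n*sub; dR=R.from_rotvec(np.array(turn)/N).as_matrix(); dp=np.array(shift)/N
    for k in range(N):
        pos=pos+Rm@dp; Rm=Rm@dR
        p,A,J=fj(q); e=np.concatenate([pos-p,rv2(Rm@A.T)])
        free=np.ones(7)
        for it in range(3):
            Jf=J*free; dq=Jf.T@np.linalg.solve(Jf@Jf.T+1e-6*np.eye(6),e)
            bad=((q+dq<lo)|(q+dq>hi))&(free>0)
            if not bad.any(): break
            free=free*~bad
        q=np.clip(q+dq,lo,hi)
        tr.append(q)
    p,A,J=fj(q); err=np.linalg.norm(p-pos)+np.linalg.norm(rv2(Rm@A.T))
    return q,pos,Rm,np.array(tr),err
E
cat > search.py <<'E'
from fast import *
import sys,time
seed=int(sys.argv[1]); rng=np.random.default_rng(seed)
s=read_state(); q0=np.array(s["q"])
p0,R0,_=fj(q0)
q,pos,Rm,tr,err=seg(q0,p0,R0,[-.10,0,0],[0,0,0],4)
q,pos,Rm,tr,err=seg(q,pos,Rm,[-.08,0,.0],[0,0,0],4)
print("after retreat",q,pos,err) if seed==0 else None
Rt=tool(39,93); tgt=np.array([.654,-.146,.072])-.017*Rt[:,0]; pre=tgt-.13*Rt[:,0]
res=[];t0=time.time()
def rowsn(shift,turn,dq=None): return max(1,int(np.ceil(max(np.linalg.norm(shift)/.045,np.degrees(np.linalg.norm(turn))/8))))
while time.time()-t0<420:
    Q,pp,RR=q,pos,Rm; plan=[];ok=True;nr=0;mm=9
    nv=rng.integers(1,4)
    vias=[(np.array([rng.uniform(.3,.62),rng.uniform(-.35,.45),rng.uniform(.26,.45)]),tool(rng.uniform(-25,50),rng.uniform(-10,190))) for _ in range(nv)]
    if np.random.rand()<.3: vias[-1]=(vias[-1][0],tool(rng.uniform(0,45),93))
    vias.append((pre,Rt))
    for j,(vp,vR) in enumerate(vias):
        first=rng.integers(2)
        for what in ((0,1) if first else (1,0)):
            if what==0: sh=RR.T@(vp-pp);tu=np.zeros(3)
            else: sh=np.zeros(3);tu=R.from_matrix(RR.T@vR).as_rotvec()
            n=rowsn(sh,tu); Q,pp,RR,tr,err=seg(Q,pp,RR,sh,tu,n,sub=2)
            a=m(tr).min(); mm=min(mm,a); nr+=n
            if err>.01 or np.abs(np.diff(tr,axis=0)).max()*2>.22: ok=False;break
            plan.append((np.round(sh/.1/n,4),np.round(tu/np.radians(30)/n,4),n))
        if not ok or nr>120: ok=False;break
    if not ok: continue
    Qe,pe,Re,tr,err=seg(Q,pp,RR,[.13,0,0],np.zeros(3),6)
    if err>.01: continue
    Qf,_,_,tr2,err2=seg(Qe,pe,Re,[0,.05,0],np.zeros(3),4)
    if err2>.01: continue
    fm=min(m(tr).min(),m(tr2).min())
    res.append((min(fm,.12)*1+min(mm,.03)*2-nr*.0003,fm,mm,nr,Q[2],plan,vias))
res.sort(key=lambda r:-r[0])
pickle.dump(res[:5],open(f"res{seed}.pkl","wb"))
for r in res[:3]: print(seed,len(res),r[:5])
E
nproc; for i in 0 1 2 3 4 5 6 7; do OMP_NUM_THREADS=1 python3 search.py $i & done; wait
```

```text
4
this script no longer has the robot
this script no longer has the robot
this script no longer has the robot
this script no longer has the robot
this script no longer has the robot
this script no longer has the robot
this script no longer has the robot
4 810 (np.float64(0.1287841233886568), np.float64(0.07448412338865681), np.float64(0.03442378358403042), 19, np.float64(-0.27206450663102477))
4 810 (np.float64(0.12853254800233258), np.float64(0.07513254800233257), np.float64(0.030634083582858962), 22, np.float64(-0.2596080763868491))
4 810 (np.float64(0.12773341087358142), np.float64(0.07343341087358143), np.float64(0.03405126774436762), 19, np.float64(-0.29146012767809426))Exception ignored in: <_io.TextIOWrapper mode='rw' encoding='UTF-8'>
Traceback (most recent call last):
BrokenPipeError: [Errno 32] Broken pipe
Exception ignored in: <_io.TextIOWrapper mode='rw' encoding='UTF-8'>
Traceback (most recent call last):
BrokenPipeError: [Errno 32] Broken pipe
Exception ignored in: <_io.TextIOWrapper mode='rw' encoding='UTF-8'>
Traceback (most recent call last):
BrokenPipeError: [Errno 32] Broken pipe
Exception ignored in: <_io.TextIOWrapper mode='rw' encoding='UTF-8'>
Traceback (most recent call last):
BrokenPipeError: [Errno 32] Broken pipe
Exception ignored in: <_io.TextIOWrapper mode='rw' encoding='UTF-8'>
Traceback (most recent call last):
BrokenPipeError: [Errno 32] Broken pipe
```

Request:
carry_out --pt "-0.1 0 0 0 0 0 1" --pt "-0.25 0 0 0 0 0 1" --pt "-0.3 0 0 0 0 0 1" --pt "-0.3 0 0 0 0 0 1" --pt "-0.3 0 0 0 0 0 1" --pt "0 0 0 0 0 0 1"

```text
time: 16.55
ee_pos: [0.5328, -0.1417, 0.2012]
eef_rot: [0.004, 0.372, 0.014, 0.928]
force: [0.6, -0.3, -0.1]
width: 0.0008
```

```bash
python3 - <<'E'
from h import *
import pickle
s=read_state(); pickle.dump(s,open("cur.pkl","wb")); print(s["q"],s["ee_pos"],s["eef_rot"],s["force"])
E
sed -i 's/^s=read_state(); q0=.*/s=pickle.load(open("cur.pkl","rb")); q0=np.array(s["q"])/; s/^q,pos,Rm,tr,err=seg.*$//; s/^p0,R0,_=fj(q0)/q=q0;pos,Rm,_=fj(q0)/; s/^print("after.*$//; s/np.random.rand()/rng.random()/; s/<420/<500/' search.py
sed -i '/^print("after/d' search.py; python3 search.py 1
python3 - <<'E'
import pickle
for r in pickle.load(open("res1.pkl","rb"))[:2]:
    print(r[:5]); [print(x) for x in r[5]]; print(r[6])
E
```

```text
[-0.27982506 -0.28921726  0.56547765  2.36479342 -0.41644104  0.27805407
  2.27167372] [ 0.532834   -0.14169396  0.20117999] [0.00439585 0.37159924 0.01409522 0.92827582] [ 0.55837166 -0.25349063 -0.0500104 ]
1 1246 (np.float64(0.11951412357569548), np.float64(0.07271412357569548), np.float64(0.07712880960557378), 44, np.float64(-0.30563901593473486))
1 1246 (np.float64(0.117932017627157), np.float64(0.06453201762715699), np.float64(0.08594939051426742), 22, np.float64(0.7628772116432865))
1 1246 (np.float64(0.11689484198499497), np.float64(0.06439484198499497), np.float64(0.03673731303896188), 25, np.float64(0.7629233761227096))
(np.float64(0.11951412357569548), np.float64(0.07271412357569548), np.float64(0.07712880960557378), 44, np.float64(-0.30563901593473486))
(array([-0.1726,  0.1941,  0.3071]), array([0., 0., 0.]), 5)
(array([0., 0., 0.]), array([ 0.2231,  0.0856, -0.0891]), 14)
(array([0.0043, 0.0905, 0.3526]), array([0., 0., 0.]), 5)
(array([0., 0., 0.]), array([-0.2345, -0.0612,  0.058 ]), 14)
(array([0., 0., 0.]), array([ 0.    , -0.2486, -0.    ]), 1)
(array([ 0.2307,  0.
[... 700 characters left out ...]
oat64(0.08594939051426742), 22, np.float64(0.7628772116432865))
(array([-0.1881, -0.2455,  0.2327]), array([0., 0., 0.]), 7)
(array([0., 0., 0.]), array([-0.0168,  0.2652, -0.0005]), 4)
(array([ 0.3107,  0.2364, -0.0566]), array([0., 0., 0.]), 7)
(array([0., 0., 0.]), array([-0.    , -0.2036,  0.    ]), 4)
[(array([ 0.55392216, -0.31697195,  0.40672322]), array([[ 0.25116155, -0.05233596,  0.96652927],
       [ 0.01316282,  0.99862953,  0.05065365],
       [-0.96785568,  0.        ,  0.25150623]])), (array([ 0.56161668, -0.1508416 ,  0.18624046]), array([[ 0.62845793, -0.05233596,  0.77608091],
       [ 0.03293608,  0.99862953,  0.04067268],
       [-0.77714596,  0.        ,  0.62932039]]))]
```

```bash
cat > search2.py <<'E'
from fast import *
import time
from multiprocessing import Pool
s=pickle.load(open("cur.pkl","rb")); q0=np.array(s["q"]); P0,R0,_=fj(q0)
Rt=tool(40,93); tgt=np.array([.655,-.146,.072])-.017*Rt[:,0]; pre=tgt-.13*Rt[:,0]
def rowsn(shift,turn): return max(1,int(np.ceil(max(np.linalg.norm(shift)/.045,np.degrees(np.linalg.norm(turn))/8))))
def work(seed):
    rng=np.random.default_rng(seed); res=[];t0=time.time()
    while time.time()-t0<400:
        Q,pp,RR=q0,P0,R0; plan=[];ok=True;nr=0;mm=9
        nv=rng.integers(2,5)
        vias=[]
        for j in range(nv):
            pj=np.array([rng.uniform(.45,.62),rng.uniform(-.3,.1),rng.uniform(.3,.42)])
            vias.append((pj,tool(rng.uniform(-5,50),rng.uniform(-20,40) if j%2==0 else rng.uniform(80,190))))
        vias.append((pre,Rt))
        for j,(vp,vR) in enumerate(vias):
            for what in ((0,1) if (rng.integers(2) and j<nv) or j==0 else (1,0)):
                if what==0: sh=RR.T@(vp-pp);tu=np.zeros(3)
                else: sh=np.zeros(3);tu=R.from_matrix(RR.T@vR).as_rotvec()
                n=rowsn(sh,tu); Q,pp,RR,tr,err=seg(Q,pp,RR,sh,tu,n,sub=2)
                mm=min(mm,m(tr).min()); nr+=n
                if err>.01 or mm<.02 or np.abs(np.diff(tr,axis=0)).max()*2>.2: ok=False;break
                plan.append((np.round(sh/.1/n,3),np.round(tu/np.radians(30)/n,3),n))
            if not ok or nr>130: ok=False;break
        if not ok: continue
        Qe,pe,Re,tr,err=seg(Q,pp,RR,[.13,0,0],np.zeros(3),6)
        if err>.01: continue
        Qf,_,_,tr2,err2=seg(Qe,pe,Re,[0,.055,0],np.zeros(3),4)
        if err2>.01: continue
        fm=min(m(tr).min(),m(tr2).min())
        res.append((min(fm,.2)+min(mm,.06)-nr*.0004,fm,mm,nr,Q[2],plan))
    res.sort(key=lambda r:-r[0]); return res[:5]
if __name__=="__main__":
    with Pool(4) as p: rr=p.map(work,range(4))
    rr=sorted(sum(rr,[]),key=lambda r:-r[0]); pickle.dump(rr,open("rr.pkl","wb"))
    for r in rr[:4]: print(r[:5])
    for x in rr[0][5]: print(x)
E
OMP_NUM_THREADS=1 python3 search2.py
```

```text
(np.float64(0.08727733054048555), np.float64(0.04327733054048555), np.float64(0.07192477808222053), 40, np.float64(-0.35495433449898967))
(np.float64(0.08561089851527516), np.float64(0.04321089851527517), np.float64(0.07679646567214649), 44, np.float64(-0.356006410203328))
(np.float64(0.0841015078895953), np.float64(0.0433015078895953), np.float64(0.07284702936310161), 48, np.float64(-0.3546092111767119))
(np.float64(0.08375619411451041), np.float64(0.042956194114510404), np.float64(0.06352051480034693), 48, np.float64(-0.361735740308905))
(array([-0.192,  0.209,  0.267]), array([0., 0., 0.]), 6)
(array([0., 0., 0.]), array([ 0.213,  0.099, -0.109]), 11)
(array([ 0.133, -0.118,  0.352]), array([0., 0., 0.]), 5)
(array([0., 0., 0.]), array([-0.264,  0.003,  0.028]), 9)
(array([0., 0., 0.]), array([-0.049, -0.229,  0.021]), 5)
(array([ 0.356,  0.147, -0.231]), array([0., 0., 0.]), 4)
```

```bash
cat > ev.py <<'E'
from fast import *
s=pickle.load(open("cur.pkl","rb")); q0=np.array(s["q"]); P0,R0,_=fj(q0)
plan=[([-.19,.21,.27],[0,0,0],6),([0,0,0],[.21,.1,-.11],11),([.13,-.12,.35],[0,0,0],5),([0,0,0],[-.26,0,.03],9)]
Q,pp,RR=q0,P0,R0
def go(sh,tu,n):
    global Q,pp,RR
    Q,pp,RR,tr,err=seg(Q,pp,RR,np.array(sh)*.1*n,np.array(tu)*np.radians(30)*n,n,sub=3)
    d=np.abs(np.diff(tr[2::3],axis=0)); print(n,pp,Q,"err",round(err,4),"marg",round(m(tr).min(),3),"step",d.max(0) if len(d) else "")
for x in plan: go(*x)
S=(Q,pp,RR)
for lean in (36,37,38):
  for jaw in (91.4,95,100):
    Q,pp,RR=S; Rt=tool(lean,jaw); tgt=np.array([.652,-.146,.070])-.017*Rt[:,0]; pre=tgt-.13*Rt[:,0]
    tu=R.from_matrix(RR.T@Rt).as_rotvec(); n=6; Q,pp,RR,tr,e1=seg(Q,pp,RR,np.zeros(3),tu,n)
    Q,pp,RR,tr1,e2=seg(Q,pp,RR,RR.T@(pre-pp),np.zeros(3),5)
    Q,pp,RR,tr2,e3=seg(Q,pp,RR,[.13,0,0],np.zeros(3),6); Qe=Q
    Q,pp,RR,tr3,e4=seg(Q,pp,RR,[0,.055,0],np.zeros(3),4)
    print(lean,jaw,Qe,Q,[round(m(t).min(),3) for t in(tr,tr1,tr2,tr3)],e4)
E
python3 ev.py
```

```text
6 [ 0.5593 -0.0187  0.3994] [ 0.0777 -0.3894 -0.096   2.0478 -0.0744  0.6725  1.5971] err 0.0003 marg 0.067 step [0.0854 0.0271 0.1416 0.0673 0.0771 0.0672 0.1416]
11 [ 0.5593 -0.0187  0.3994] [ 0.2697  0.1692 -0.4561  1.3506  0.1949  1.6393  0.0849] err 0.0005 marg 0.12 step [0.0568 0.0601 0.0791 0.0688 0.0597 0.0974 0.1795]
5 [ 0.5459 -0.2096  0.3563] [ 0.497   0.1834 -0.3192  1.4152  0.1701  1.5113  0.4294] err 0.0002 marg 0.431 step [0.0473 0.0158 0.0278 0.0199 0.0064 0.0269 0.0706]
9 [ 0.5459 -0.2096  0.3563] [ 0.6419  0.154  -0.3925  1.4505  0.0484  1.4419  1.7384] err 0.0001 marg 0.554 step [0.0166 0.0079 0.0093 0.0091 0.0156 0.0144 0.147 ]
36 91.4 [ 0.5593  0.2786 -0.3598  2.0593 -0.2738  0.2192  2.0871] [ 0.3227  0.2357 -0.2263  2.1045 -0.1724  0.1869  1.8737] [np.float64(0.338), np.float64(0.282), np.float64(0.159), np.float64(0.127)] 0.0001197617175739083
36 95 [ 0.5929  0.2893 -0.3692  2.0465 -0.4277  0.2518  2.3114] [ 0.4085  0.2413 -0.287   2.1007 -0.3527  0.2083  2.132 ] [np.float64(0.26), np.float64(0.228), np.float64(0.192), np.float64(0.148)] 0.00010261671313213061

[... 847 characters left out ...]
p.float64(0.009)] 0.10247784259552535
38 91.4 [ 0.5686  0.275  -0.3621  2.0851 -0.4339  0.1719  2.2507] [ 0.301   0.2294 -0.1987  2.1324 -0.3458  0.1347  2.0453] [np.float64(0.316), np.float64(0.243), np.float64(0.112), np.float64(0.075)] 0.00015416868570276398
38 95 [ 0.6068  0.2865 -0.3746  2.0714 -0.5983  0.2127  2.4869] [ 0.4175  0.2377 -0.2897  2.1265 -0.5362  0.1628  2.3187] [np.float64(0.218), np.float64(0.126), np.float64(0.113), np.float64(0.103)] 0.00011509548491671307
38 100 [-1.0083 -0.0856  1.3231  2.2458 -0.6053  0.3824  2.5899] [-1.0585 -0.1184  1.3231  2.3028 -0.6053  0.3093  2.5899] [np.float64(0.092), np.float64(0.01), np.float64(0.01), np.float64(0.01)] 0.10189548253197832
```

Request:
carry_out --pt "-0.19 0.21 0.27 0 0 0 1" --pt "-0.19 0.21 0.27 0 0 0 1" --pt "-0.19 0.21 0.27 0 0 0 1" --pt "-0.19 0.21 0.27 0 0 0 1" --pt "-0.19 0.21 0.27 0 0 0 1" --pt "-0.19 0.21 0.27 0 0 0 1" --pt "0 0 0 0.21 0.1 -0.11 1" --pt "0 0 0 0.21 0.1 -0.11 1"

```text
time: 17.35
ee_pos: [0.5603, -0.0168, 0.3955]
eef_rot: [0.085, 0.42, -0.078, 0.9]
force: [-0.5, 1.1, -0.8]
width: 0.0006
```

Request:
carry_out --pt "0 0 0 0.21 0.1 -0.11 1" --pt "0 0 0 0.21 0.1 -0.11 1" --pt "0 0 0 0.21 0.1 -0.11 1" --pt "0 0 0 0.21 0.1 -0.11 1" --pt "0 0 0 0.21 0.1 -0.11 1" --pt "0 0 0 0.21 0.1 -0.11 1" --pt "0 0 0 0.21 0.1 -0.11 1" --pt "0 0 0 0.21 0.1 -0.11 1"

```text
time: 18.15
ee_pos: [0.5606, -0.0172, 0.3939]
eef_rot: [0.373, 0.527, -0.424, 0.635]
force: [-0.5, -1.1, 1.2]
width: 0.0004
```

Request:
carry_out --pt "0 0 0 0.21 0.1 -0.11 1" --pt "0.13 -0.12 0.35 0 0 0 1" --pt "0.13 -0.12 0.35 0 0 0 1" --pt "0.13 -0.12 0.35 0 0 0 1" --pt "0.13 -0.12 0.35 0 0 0 1" --pt "0.13 -0.12 0.35 0 0 0 1" --pt "0 0 0 -0.26 0 0.03 1" --pt "0 0 0 -0.26 0 0.03 1"

```text
time: 18.95
ee_pos: [0.5476, -0.2098, 0.3494]
eef_rot: [0.326, 0.582, -0.373, 0.646]
force: [0.2, 0.2, 0.9]
width: 0.0006
```

Request:
carry_out --pt "0 0 0 -0.26 0 0.03 1" --pt "0 0 0 -0.26 0 0.03 1" --pt "0 0 0 -0.26 0 0.03 1" --pt "0 0 0 -0.26 0 0.03 1" --pt "0 0 0 -0.26 0 0.03 1" --pt "0 0 0 -0.26 0 0.03 1" --pt "0 0 0 -0.26 0 0.03 1" --pt "0 0 0 0 0 0 1"

```text
time: 19.75
ee_pos: [0.5478, -0.209, 0.3499]
eef_rot: [0.024, 0.669, -0.031, 0.742]
force: [0.0, 1.3, 0.3]
width: 0.0004
```

```bash
cat > ev2.py <<'E'
from fast import *
s=read_state(); print(s["time"],s["ee_pos"],s["q"]); q0=np.array(s["q"]); S=(q0,)+fj(q0)[:2]; print(S[2])
for lean in (37,38,39):
  for jaw in (91.4,93):
    Q,pp,RR=S; Rt=tool(lean,jaw); tgt=np.array([.652,-.146,.070])-.017*Rt[:,0]; pre=tgt-.13*Rt[:,0]
    tu=R.from_matrix(RR.T@Rt).as_rotvec(); n=6; Q,pp,RR,tr,e1=seg(Q,pp,RR,np.zeros(3),tu,n)
    sh=RR.T@(pre-pp);Q,pp,RR,tr1,e2=seg(Q,pp,RR,sh,np.zeros(3),5)
    Q,pp,RR,tr2,e3=seg(Q,pp,RR,[.13,0,0],np.zeros(3),6); Qe=Q
    Q,pp,RR,tr3,e4=seg(Q,pp,RR,[0,.055,0],np.zeros(3),4)
    print(lean,jaw,"turn",tu/np.radians(30),"shift",sh/.1,Qe,Q,[round(m(t).min(),3) for t in(tr,tr1,tr2,tr3)],e4)
E
python3 ev2.py
```

```text
19.75 [ 0.5478 -0.209   0.3499] [ 0.6747  0.1654 -0.4337  1.4532  0.0573  1.4353  1.7381]
[[ 0.1024  0.0779  0.9917]
 [-0.0133  0.9969 -0.0769]
 [-0.9947 -0.0053  0.1031]]
37 91.4 turn [-0.1806 -1.0356  0.082 ] shift [ 1.4017  0.6045 -0.8404] [ 0.5863  0.2795 -0.3854  2.0712 -0.3102  0.1938  2.1292] [ 0.3316  0.2339 -0.2337  2.1176 -0.2164  0.1599  1.9194] [np.float64(0.326), np.float64(0.264), np.float64(0.134), np.float64(0.1)] 0.0001389493430835205
37 93 turn [-0.2308 -1.0352  0.1017] shift [ 1.4116  0.5748 -0.8272] [ 0.6052  0.2846 -0.3934  2.0655 -0.3896  0.2082  2.2407] [ 0.3789  0.2369 -0.27    2.1156 -0.3071  0.1689  2.0462] [np.float64(0.282), np.float64(0.26), np.float64(0.148), np.float64(0.109)] 0.00012864325068719608
38 91.4 turn [-0.18   -1.0689  0.0836] shift [ 1.3866  0.6045 -0.8904] [ 0.5916  0.2779 -0.3872  2.084  -0.3959  0.1701  2.2168] [ 0.3217  0.231  -0.2209  2.1313 -0.311   0.1337  2.0133] [np.float64(0.305), np.float64(0.245), np.float64(0.11), np.float64(0.074)] 0.00015716029500696785
38 93 turn [-0.2301 -1.0685  0.1038] shift [ 1.3967  0.5748 -0.8774] [ 0.6123  0.2834 -0.3967  2.078  -0.4786  0.1864  2.3321] [ 0.3779  0.2347 -0.266   2.1289 -0.4043  0.1443  2.1441] [np.float64(0.261), np.float64(0.208), np.float64(0.126), np.float64(0.084)] 0.00014086605916973033
39 91.4 turn [-0.1794 -1.1022  0.0853] shift [ 1.3706  0.6045 -0.9401] [ 0.6017  0.2775 -0.3941  2.0963 -0.4996  0.1475  2.3235] [ 0.3221  0.2294 -0.2191  2.1443 -0.4287  0.1084  2.1318] [np.float64(0.283), np.float64(0.226), np.float64(0.088), np.float64(0.048)] 0.00017237141895784714
39 93 turn [-0.2294 -1.1018  0.1059] shift [ 1.381   0.5748 -0.9273] [ 0.6235  0.2831 -0.4043  2.0901 -0.5839  0.1658  2.4408] [ 0.3868  0.2339 -0.2728  2.1413 -0.5219  0.1205  2.2638] [np.float64(0.238), np.float64(0.151), np.float64(0.106), np.float64(0.061)] 0.0001485360102339959
```

Request:
carry_out --pt "0 0 0 -0.046 -0.214 0.02 1" --pt "0 0 0 -0.046 -0.214 0.02 1" --pt "0 0 0 -0.046 -0.214 0.02 1" --pt "0 0 0 -0.046 -0.214 0.02 1" --pt "0 0 0 -0.046 -0.214 0.02 1" --pt "0.28 0.115 -0.175 0 0 0 1" --pt "0.28 0.115 -0.175 0 0 0 1" --pt "0.28 0.115 -0.175 0 0 0 1"

```text
time: 20.55
ee_pos: [0.5564, -0.1731, 0.2508]
eef_rot: [-0.01, 0.438, 0.021, 0.899]
force: [1.2, 0.8, -0.0]
width: 0.0004
```

Request:
carry_out --pt "0.28 0.115 -0.175 0 0 0 1" --pt "0.28 0.1 -0.175 0 0 0 1" --pt "0 0 0 0 0 0 1"

```text
time: 20.85
ee_pos: [0.5604, -0.149, 0.1812]
eef_rot: [-0.009, 0.441, 0.023, 0.897]
force: [0.0, -0.9, 0.3]
width: 0.0005
```

```bash
cat > st2.py <<'E'
from fast import *
import sys
n=sys.argv[1]; yt=float(sys.argv[2])
s=read_state(); im=capture("wrist"); cv2.imwrite(f"pics/{n}.png",im[:,:,::-1]); print(s["width"],s["ee_pos"],s["force"],s["q"])
cv2.imwrite(f"pics/{n}c.png",cv2.resize(im[120:340,200:440,::-1],None,fx=2.5,fy=2.5,interpolation=cv2.INTER_CUBIC))
Rc=R.from_quat(s["eef_rot"]).as_matrix(); tip=s["ee_pos"]+.017*Rc[:,0]
print("lean",np.degrees(np.arctan2(Rc[0,0],-Rc[2,0])),"tip",tip)
print("shift to tip goal /0.1",Rc.T@(np.array([.652,yt,.070])-tip)/.1)
p=np.load("slide.npy");W=lambda x,y,z:np.array([p[0]+np.cos(p[2])*x-np.sin(p[2])*y,p[1]+np.sin(p[2])*x+np.cos(p[2])*y,z])
c=cam("wrist",s)
for k,q in dict(roll=(.15-.0517,-.0189,.087),trip=(.15-.0517,.0189,.087)).items(): print(k,proj(c,W(*q)),W(*q))
g=W(p[4],0,.179)
for e in(g,): d=e-tip; print("guard edge: behind tip",-d@Rc[:,0],"across",d@Rc[:,2])
E
python3 st2.py w12 -.146
```

```text
0.00047407528284904233 [ 0.5604 -0.149   0.1812] [ 0.0431 -0.8799  0.2515] [ 0.737  -0.0433 -0.418   2.1706 -0.5774  0.4504  2.3857]
lean 37.63896696434629 tip [ 0.5708 -0.1484  0.1678]
shift to tip goal /0.1 [ 1.2702 -0.0202  0.0449]
roll [361.4938 255.0258] [ 0.6529 -0.1084  0.087 ]
trip [404.272  255.4664] [ 0.652  -0.0706  0.087 ]
guard edge: behind tip -0.028787917907372052 across 0.05523096168057635
```

View pics/w12c.png

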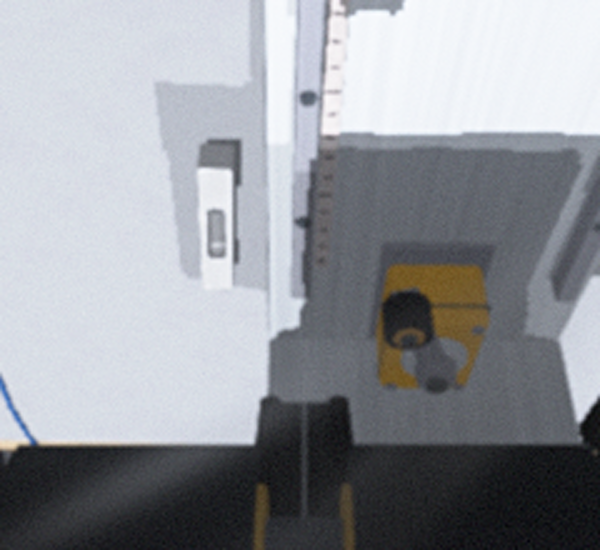

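Request:
carry_out --pt "0.2 0 0.02 0 0 0 1" --pt "0.2 0 0.01 0 0 0 1" --pt "0.2 0 0 0 0 0 1" --pt "0.2 0 0 0 0 0 1" --pt "0.1 0 0 0 0 0 1" --pt "0 0 0 0 0 0 1"

```text
time: 21.5
ee_pos: [0.6209, -0.1495, 0.1174]
eef_rot: [-0.011, 0.438, 0.022, 0.899]
force: [0.4, 0.5, 0.4]
width: 0.0002
```

```bash
python3 st2.py w13 -.143
```

```text
0.00024391555041909784 [ 0.6209 -0.1495  0.1174] [0.3846 0.4704 0.3917] [ 0.6704  0.1877 -0.4305  2.1031 -0.4748  0.2589  2.3138]
lean 38.03810604095878 tip [ 0.6313 -0.149   0.104 ]
shift to tip goal /0.1 [ 0.3966  0.0498 -0.0449]
roll [384.6956 288.6728] [ 0.6529 -0.1084  0.087 ]
trip [445.1316 289.3343] [ 0.652  -0.0706  0.087 ]
guard edge: behind tip 0.05858324580752051 across 0.04688246089058744
```

View pics/w13c.png

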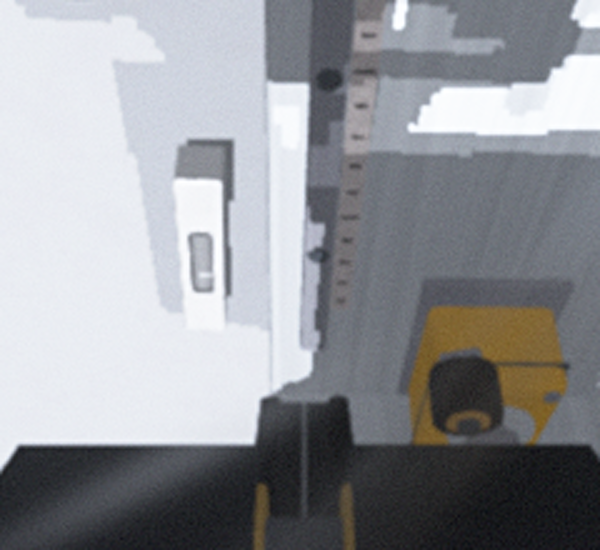

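Request:
carry_out --pt "0.08 0.02 -0.04 0 0 0 1" --pt "0.1 0 0 0 0 0 1" --pt "0.1 0 0 0 0 0 1" --pt "0.08 0 0 0 0 0 1" --pt "0.04 0 0 0 0 0 1" --pt "0 0 0 0 0 0 1"

```text
time: 22.15
ee_pos: [0.6416, -0.1457, 0.0821]
eef_rot: [-0.011, 0.438, 0.022, 0.899]
force: [-0.5, -1.0, -0.0]
width: 0.0006
```

```bash
python3 st2.py w14 -.143;  python3 - <<'E'
from h import *
im=capture("scene"); cv2.imwrite("pics/s14.png",cv2.resize(im[150:330,220:420,::-1],None,fx=3.5,fy=3.3,interpolation=cv2.INTER_CUBIC))
E
```

```text
0.0005500891798541899 [ 0.6416 -0.1457  0.0821] [-0.4599 -0.9671 -0.0022] [ 0.6227  0.2868 -0.4115  2.0791 -0.4467  0.1793  2.299 ]
lean 37.97330990062279 tip [ 0.6521 -0.1452  0.0687]
shift to tip goal /0.1 [-0.0101  0.0221  0.0082]
roll [393.1738 332.6479] [ 0.6529 -0.1084  0.087 ]
trip [466.6773 333.2942] [ 0.652  -0.0706  0.087 ]
guard edge: behind tip 0.09927131520091254 across 0.052140853526920994
```

View pics/w14c.png

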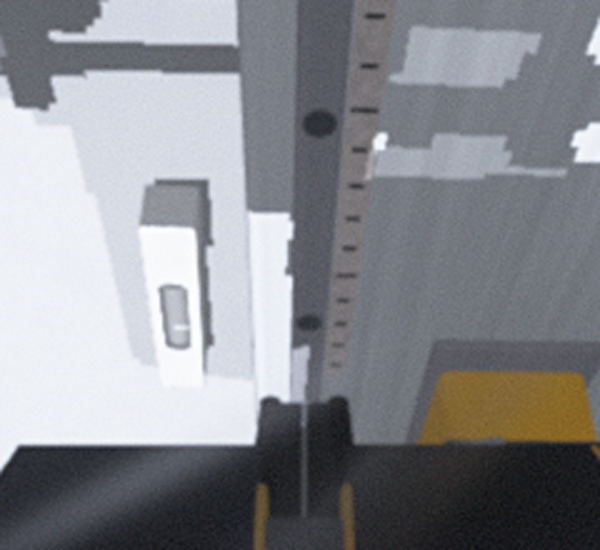

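View pics/s14.png

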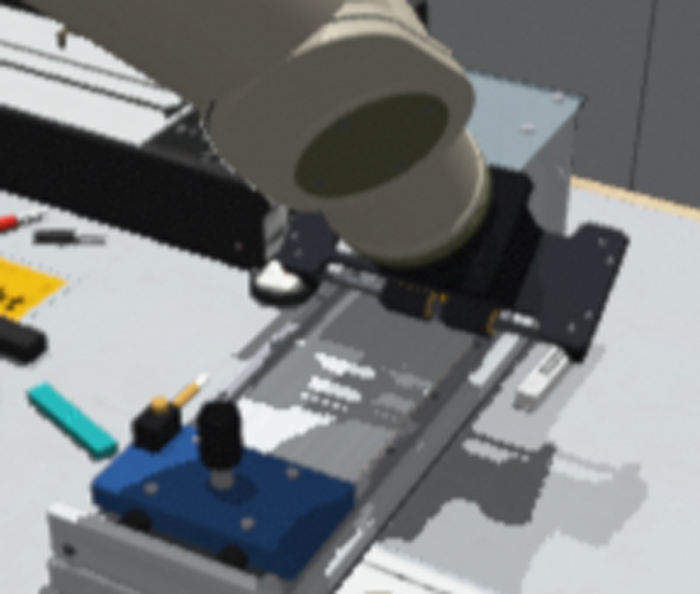

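Request:
carry_out --pt "0 0.04 0 0 0 0 1" --pt "0 0.04 0 0 0 0 1" --pt "0 0.04 0 0 0 0 1" --pt "0 0.03 0 0 0 0 1" --pt "0 0.03 0 0 0 0 1" --pt "0 0.03 0 0 0 0 1"

```text
time: 22.85
ee_pos: [0.6405, -0.1251, 0.083]
eef_rot: [-0.011, 0.438, 0.022, 0.899]
force: [0.1, -4.0, -0.8]
width: 0.0
```

Request:
carry_out --pt "0 0.03 0 0 0 0 1" --pt "0 0.03 0 0 0 0 1"

```text
time: 23.05
ee_pos: [0.6402, -0.1198, 0.083]
eef_rot: [-0.011, 0.438, 0.021, 0.899]
force: [0.1, -3.4, 0.3]
width: 0.0004
```

Request:
carry_out --pt "0 0.03 0 0 0 0 1" --pt "0 0.03 0 0 0 0 1"

```text
time: 23.25
ee_pos: [0.64, -0.1128, 0.0829]
eef_rot: [-0.011, 0.438, 0.022, 0.899]
force: [0.4, -2.4, 1.4]
width: 0.0003
```

Request:
carry_out --pt "0 0.03 0 0 0 0 1" --pt "0 0.03 0 0 0 0 1" --pt "0 0 0 0 0 0 1"

```text
time: 23.55
ee_pos: [0.6395, -0.1057, 0.0826]
eef_rot: [-0.011, 0.438, 0.023, 0.899]
force: [0.9, 0.6, 0.6]
width: 0.0004
```

```bash
python3 st2.py w15 -.143
```

```text
0.0004313915963565107 [ 0.6395 -0.1057  0.0826] [0.8817 0.6323 0.629 ] [ 0.4595  0.2492 -0.3224  2.1169 -0.4013  0.1498  2.1723]
lean 37.979858754724106 tip [ 0.6499 -0.1052  0.0692]
shift to tip goal /0.1 [-0.0054 -0.3788  0.0062]
roll [314.4756 331.8757] [ 0.6529 -0.1084  0.087 ]
trip [388.1624 332.5751] [ 0.652  -0.0706  0.087 ]
guard edge: behind tip 0.09875332626894766 across 0.05202225606036549
```

Request:
carry_out --pt "0 0.03 0 0 0 0 1" --pt "0 0.02 0 0 0 0 1" --pt "0 0 0 0 0 0 1"

```text
time: 23.9
ee_pos: [0.6393, -0.1016, 0.0827]
eef_rot: [-0.011, 0.438, 0.022, 0.899]
force: [0.2, 0.2, -1.0]
width: 0.0006
```

Request:
carry_out --pt "0 -0.1 0 0 0 0 1" --pt "0 -0.15 0 0 0 0 1" --pt "0 -0.1 0 0 0 0 1" --pt "-0.15 0 0 0 0 0 1" --pt "-0.2 0 0 0 0 0 1" --pt "-0.2 0 0 0 0 0 1" --pt "-0.2 0 0 0 0 0 1" --pt "0 0 0 0 0 0 1"

```text
time: 24.7
ee_pos: [0.5949, -0.1402, 0.144]
eef_rot: [-0.012, 0.437, 0.021, 0.899]
force: [0.1, -1.6, -0.5]
width: 0.0005
```

```bash
python3 st2.py w16 -.143
```

```text
0.0004965444138946934 [ 0.5949 -0.1402  0.144 ] [ 0.0501 -1.5723 -0.5272] [ 0.688   0.0808 -0.4394  2.1497 -0.5125  0.3152  2.3214]
lean 38.16266124365421 tip [ 0.6054 -0.1397  0.1306]
shift to tip goal /0.1 [ 0.7637 -0.0535 -0.0102]
roll [361.0105 271.4338] [ 0.6529 -0.1084  0.087 ]
trip [412.645  272.1696] [ 0.652  -0.0706  0.087 ]
guard edge: behind tip 0.021893707445692082 across 0.05064025796292054
```

View pics/w16c.png

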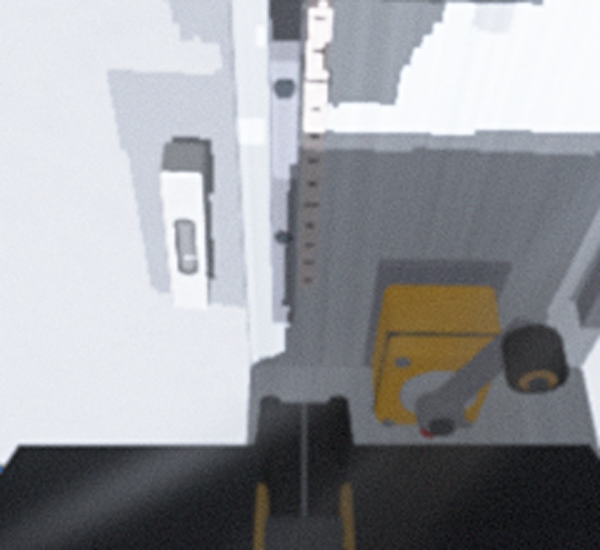

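Roller top now sits at crop (538,380), full-picture (415,272), matching the predicted tripped spot (413,272). I will withdraw and check the whole scene.

Request:
carry_out --pt "-0.3 0 0 0 0 0 1" --pt "-0.3 0 0 0 0 0 1" --pt "-0.3 0 0 0 0 0 1" --pt "-0.2 0 0.1 0 0 0 1" --pt "0 0 0 0 0 0 1" --pt "0 0 0 0 0 0 1"

```text
time: 25.35
ee_pos: [0.5354, -0.1421, 0.2343]
eef_rot: [-0.011, 0.438, 0.022, 0.899]
force: [-0.7, 0.1, -0.8]
width: 0.0006
```

```bash
python3 st2.py w17 -.143 | head -2
python3 - <<'E'
from h import *
im=capture("scene"); cv2.imwrite("pics/s17.png",im[:,:,::-1])
im=capture("top"); cv2.imwrite("pics/t17.png",im[:,:,::-1])
E
```

```text
0.0006254973580505643 [ 0.5354 -0.1421  0.2343] [-0.655   0.0575 -0.8022] [ 0.7556 -0.1842 -0.4031  2.1683 -0.5734  0.5849  2.3494]
lean 38.01848044100111 tip [ 0.5458 -0.1416  0.2209]
```

View pics/s17.png

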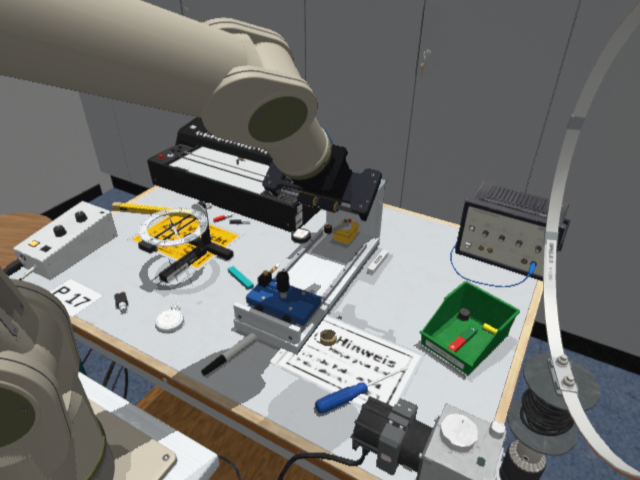

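View pics/w17.png

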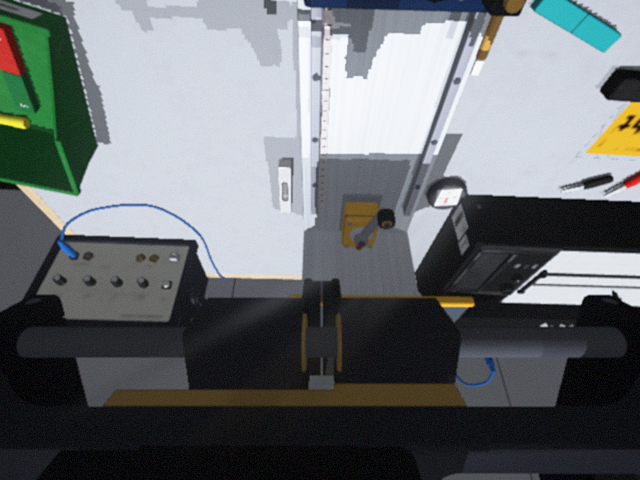

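Run:
```python
import cv2
im=cv2.imread("pics/s17.png"); cv2.imwrite("pics/s17c.png",cv2.resize(im[255:355,225:345],None,fx=6,fy=6,interpolation=cv2.INTER_CUBIC))
im=cv2.imread("pics/t17.png"); cv2.imwrite("pics/t17c.png",cv2.resize(im[190:340,220:480],None,fx=3,fy=3,interpolation=cv2.INTER_CUBIC))
```

```text
(no output)
```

View pics/s17c.png

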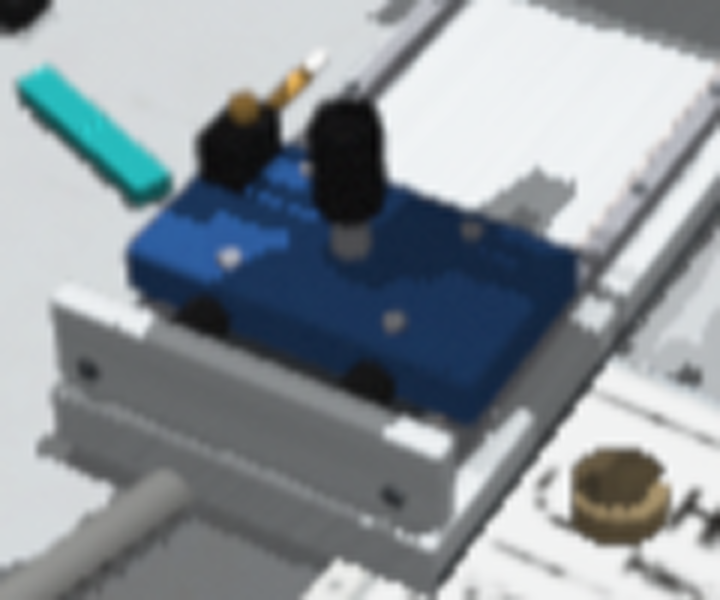

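View pics/t17c.png

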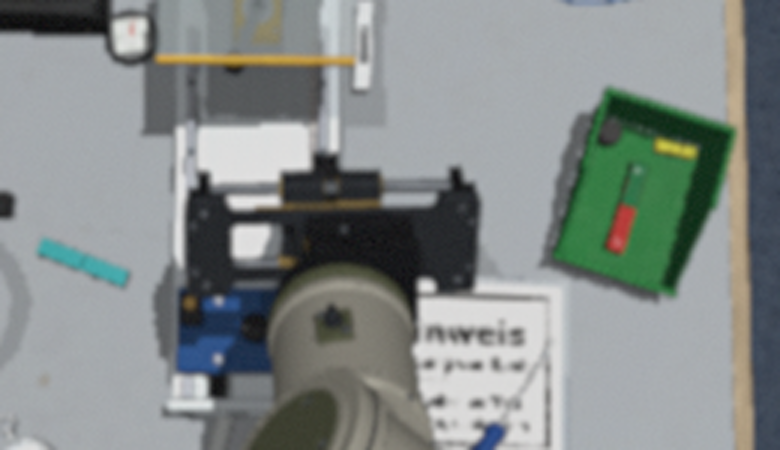

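The magnet lies flat in the bin (top crop 622,210), the carriage is against both buffers, and the robot touches nothing. I am handing in.

```bash
python3 -c "
from plant import *
print(finish_job())"
```

```text
the job is handed in; nothing more can be done
None
```

All three parts of the job were done in the order asked, and I handed it in at about 25.5 s of the 61 s allowed.

- **Magnet:** I picked the red and green bar off the bed, not the turquoise bar beside the slide. It went into the green bin, and the last pictures show it lying flat on the bin floor.
- **Carriage:** I gripped the black knob and pulled until the carriage stopped moving and the resisting force rose to about 13 N. The last view shows it up against both buffers.
- **Switch:** With closed fingers under the guard I pushed the roller from right to left. The force was about 4 N at first, then fell to nothing as it snapped over. After I drew back, the roller sat within about 2 pixels of the predicted tripped position.

- **First reach to the switch failed:** it stalled when two arm joints hit their limits, before touching anything. I backed out, brought the arm round to a different posture, and went in leaning 38° instead of 46°.
- **Side force at the knob:** the grip was slightly off-centre, giving a side force of 15–20 N, well under the 40 N limit.
- **Bystanders:** the compass, level, weight and dip circle look unmoved in the last pictures, though I did not measure them again. No check was left failing.

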